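# Draw the locking key with a hooked pick and take out the die insert

## Task

The crimp die insert is locked in its holder by a sliding key inside the narrow slot. Use the hooked pick from the rack to catch the eye of the key and draw the key gently back towards the slot's front end until the insert is free, hang the pick back in the rack, and stand the insert upright in the small parts tray. Do not strain the pick or wrench the insert against the key, and leave everything else where it lies.

Things in the scene. Friction and masses are not known exactly. Their poses are not given: they have to be found in the camera images.
- holder: Die holder, fixed: dark base plate 186 x 90 x 12 mm, a light block on it up to z = 32 mm. Origin on its underside, z up; -x is the way the key is drawn (towards the robot within 20 degrees). The insert's pocket is centred on x = 50 mm, y = 0, floor at z = 12 mm. The pick bends if it presses or pulls on the holder or key with over 25 N; the insert is spoilt if pulled up against them with over 25 N.
- slot (a point): Middle of the slot's rim, holder x = -14.5, y = 0, z = 32 mm; axes as the holder's. The slot is 9 mm wide (y) and 61 mm long (x) in a cover plate 5.5 mm thick. Under it lies the locking key, a flat dark steel bar 17 mm wide running along x under the whole slot: top at holder z = 26 mm, underside at 20 mm, clear space below it down to a floor at 12 mm.
- eye_range (a point): Fixed point of the holder (x = -8, y = 0, z = 26 mm; holder's axes) at the height of the key's top. The key has one eye, a through opening 12.5 mm long (x) by 10 mm wide. Where the key stands differs every time and is not measured: the middle of the eye starts anywhere from 11 mm behind to 11 mm in front of this point along x; elsewhere under the slot the key is solid.
- key_stop (a point): Fixed point of the holder (x = -31, y = 0, z = 26 mm; holder's axes): the middle of the eye is here when the key, drawn to -x, meets its hard stop. The key slides along x only, needs a pull of about 9 N and stays where it is left. Its nose holds the insert down until the middle of the eye is within 6 mm of this point; at the stop it is well clear.
- insert: Die insert, plain steel, about 0.22 kg, upright in the holder's pocket with 1.5 mm of play all round. Origin at the centre of its underside; z up, axes as the holder's. Foot 40 x 40 mm and 20 mm high (flush with the holder's top), above it a neck 34 mm (x) by 20 mm (y) from z = 20 to 43 mm, to be gripped across the 20 mm. Once the key is drawn it lifts straight up, clear after 20 mm.
- hook_pick: Hooked pick, 0.07 kg, hanging in either hole of the rack. Origin on its axis at the underside of a round flange (28 mm across, 4 mm thick) that rests on the rack; z up. Square black handle 14 x 14 mm, sides along x and y, z = 4 to 50 mm. Shank 4 mm thick down to z = -30 mm, there bent square into a 4 mm thick toe to -x: the toe fills x = -8 to +2 mm, z = -30 to -26 mm.
- hook_toe (a point): The end of the hooked pick's toe, at x = -8, y = 0, z = -28 mm of the pick.
- straight_pick: Straight pick with the same flange but a round turned wooden handle, 15 mm thick and 56 mm high, in the other hole of the rack; its shank is straight, without a toe. Not needed; stays where it hangs.
- rack: Grey pick rack, fixed: plate 60 (x) by 140 (y) mm on two side legs, upper face at z = 75 mm; origin on the table under its middle. Two oblong holes, 17 mm (x) by 10 mm (y), through the 5 mm plate, centred on x = -3 mm, y = -38 and +38 mm. A pick hangs with its origin at x = 0, y = -38 or +38, z = 75 mm and its toe to -x. Open below the plate, 40 mm or more from toe to table.
- parts_tray: Small open parts tray (red plastic), fixed, 93 x 118 mm (x, y) and 32 mm high, origin at the centre of its underside. Floor 2 mm thick; inside 72 x 96 mm.
- pliers: Long-nose pliers with blue grips, 156 mm long, lying in front of the holder; bystander.
- cutter: Flush cutter with red grips, 110 mm long, lying to the right of the holder; bystander.
- stop_block: Plain grey steel gauge block 40 x 30 x 20 mm to the left of the holder; bystander.
- roller_a: Dark feed roller, 34 mm across and 18 mm high, behind the rack; bystander.
- caliper: Caliper, 170 mm long, at the right front of the table; bystander.
Things that resemble listed ones, but are neither listed nor needed, are in the scene too. What is shaped like the hook_pick but turquoise is not meant.

How it is judged:
By the outcome, as a careful person would: the job done as asked, in the order asked, and still so for the second after the job is handed in, with the robot touching nothing.
It also fails if it takes over 72 s, if anything falls off the work surface, if the arm or the gripper's body presses on something with over 40 N, if the wrist force passes 120 N, or if a joint passes its speed limit or range.

## Robot

A 7-joint arm with a two-finger parallel gripper is mounted at the origin on a cart in front of the work surface, level with it; the furniture and walls round the work are solid. World frame = base frame: x ahead of the robot, y to its left, z up, the work surface at z = 0. Lengths are in m, angles in rad, forces in N, time in s.
With the tool pointing down it reaches from about 0.425 to 0.925 m from the base axis. Payload 6.8 kg.
Tool frame: the origin (TCP) lies between the finger pads; the fingertips stand 11 mm ahead of it and the grasp point (between the pads) lies 8 mm behind it; z points along the fingers, y is the line along which they close (so a half turn about z gives the same grasp; the last joint's range is limited). The gripper opens to 85 mm and grips with 20 to 120 N. Pads are 22 mm wide; open, the fingers measure 114 mm over their backs; the gripper's body (76 mm by 85 mm) begins 54 mm behind the grasp point. The pads swing forward as they close: fully open they stand 13 mm farther back than shut.
Start: joints at [1.026, 0.477, 0.022, 1.555, -0.011, 1.109, -0.083], TCP at [0.286, -0.612, 0.242] pointing down, gripper open.
Joint ranges: [-2.96, 2.96], [-0.34, 2.1], [-1.41, 1.46], [0.24, 2.44], [-1.37, 4.51], [0.17, 1.92], [-2.96, 2.96]. Speed limits (rad/s): [2.39, 2.39, 3.14, 3.14, 3.14, 3.14, 3.14].

## Interface

Orientations are given as a rotation vector (axis times angle).
In Python, from bench import r gives the robot as it stands.
- The arm moves only by the tool send_rows, never from a script. Its argument "deltas" is a list of rows, each an object of numbers: "dx", "dy", "dz": the shift along the world's x, y, z in mm; "rx", "ry", "rz": the turn, a rotation vector about the world's x, y, z in degrees. A call has 1 to 5 rows; each row is the pose to reach, as a shift and turn from the pose commanded when the call began; what a row does not reach only later rows make up. A row lasts 1/12 s, in which the tool goes at most 41.7 mm and 7.16 degrees, less where a joint would pass 70% of its speed; a pose out of reach is approached as far as the arm can. A call with a gripper value outside its range is refused whole. "jaw" is the finger opening in mm, from 0 to 85.4, set as the call begins (left out, the last holds). The fingers move at their own pace and stop on an object; "newtons" is the grip in N (left out, the last holds). Time passes only in rows, so rows that repeat a pose let the fingers close. It gives the time, the measured TCP pose, the force, the opening and the grip force at its end, in the units of the state.
- r.get_obs(): the state, without advancing time (a new reading comes with each control period).
- r.grab_frame(name): name is "side" or "top"; returns a dict with "frame" (420x560x3 uint8, blue, green, red), "z_map" (420x560 float32, m along the optical axis (not along the pixel's ray), 0 where there is no reading), "vertical_fov" (degrees; the focal length in pixels is half the picture's height over the tangent of half this angle, whatever the lens; pixels are square), "cx", "cy" (the principal point, pixels), "xyz" and "orientation" of the camera in the world. Camera axes: x right, y down, z forward; pixel columns grow to the right and rows downward; lengths in m; the calibration is good to about 2 mm. A picture is of the moment at which its call begins.
- r.hand_in(): hands the job in; it is judged then, once.
The state is a dict: "clock": time; "joints": joint angles; "qvel": joint speeds; "tau": joint torques, N m; "tcp_pos": TCP position; "orientation": TCP orientation; "contact_force": force on the tool from outside, world axes, zero at the start; "moment": the same for the moment, N m; "grip_width": finger opening in m; "gripper_force": force on a finger pad.
Only numpy, scipy, OpenCV 4.12 (cv2) and the standard library are available. Lean on these libraries where they do the work, as an engineer would, in place of code of your own. Each camera call takes 0.05 s, during which the arm holds its last target. There are 200 camera calls.

## Working session

There is one attempt and no reset: what is moved stays moved. The work goes in short steps, Python scripts to look and compute and a tool call to move; the robot and the scene stay as the last step left them, time stands still between calls to the robot, and variables do not carry over. Pictures are saved under pics/ and viewed, at most 11 in all, crops included, and the job is handed in when it is done.

Besides the shell and the picture viewer there is one more tool, called after ">>>" as name(argument=value, ...), one argument or row to a line, values as JSON. send_rows: Moves the arm, as the interface text tells. Its arguments: {"type":"object","properties":{"deltas":{"type":"array","items":{"type":"object","properties":{"dx":{"type":"number"},"dy":{"type":"number"},"dz":{"type":"number"},"rx":{"type":"number"},"ry":{"type":"number"},"rz":{"type":"number"}}}},"jaw":{"type":"number"},"newtons":{"type":"number"}},"required":["deltas"]}

```bash
mkdir -p pics
cat > h.py <<'E'
import numpy as np, cv2
from scipy.spatial.transform import Rotation as R
from bench import r
def grab(n):
    f=r.grab_frame(n); cv2.imwrite('/tmp/%s.png'%n,f['frame']); return f
def fx(f): return 210/np.tan(np.radians(f['vertical_fov'])/2)
def rot(f):
    o=np.array(f['orientation']); return R.from_rotvec(o).as_matrix() if o.size==3 else (R.from_quat(o).as_matrix() if o.size==4 else o)
def ray(f,u,v):
    d=np.array([(u-f['cx'])/fx(f),(v-f['cy'])/fx(f),1.]); return np.array(f['xyz']),rot(f)@d
def onz(f,u,v,z):
    p,d=ray(f,u,v); return p+d*(z-p[2])/d[2]
def cloud(f):
    v,u=np.mgrid[0:420,0:560]; z=f['z_map']; d=np.stack([(u-f['cx'])/fx(f)*z,(v-f['cy'])/fx(f)*z,z],-1)
    return d@rot(f).T+np.array(f['xyz'])
def proj(f,P):
    c=rot(f).T@(np.array(P)-np.array(f['xyz'])); return c[0]/c[2]*fx(f)+f['cx'],c[1]/c[2]*fx(f)+f['cy']
E
python3 - <<'E'
from h import *
for n in('top','side'):
    f=grab(n);cv2.imwrite('pics/%s0.png'%n,cv2.resize(f['frame'],(800,600)));print(n,f['xyz'],f['orientation'],f['vertical_fov'],f['cx'],f['cy'],(f['z_map']>0).mean())
s=r.get_obs();print(s['tcp_pos'],s['orientation'],s['contact_force'],s['grip_width'],s['clock'])
E
ls
```

```text
top [ 0.37808756 -0.00378346  1.45682788] [-2.18212638  2.12716853 -0.11982354] 47.9644147361699 282.9462663937464 213.3997144778894 0.9959863945578231
side [0.01828761 0.76414654 0.54745998] [-0.71323612  2.33514655 -1.46480819] 49.382860051098746 278.25393247765584 218.89780067251206 0.9878188775510204
[ 0.28534026 -0.61115685  0.2414285 ] [-3.06537971e+00 -6.80505406e-01  7.66756462e-04] [0.34985673 0.99510498 0.79832354] 0.08540295044146848 0.1
h.py
pics
```

View pics/top0.png

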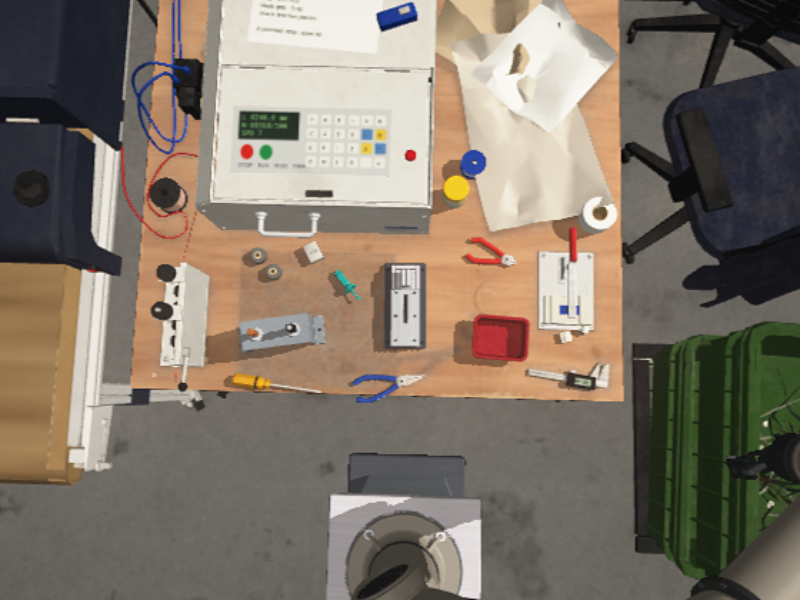

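View pics/side0.png

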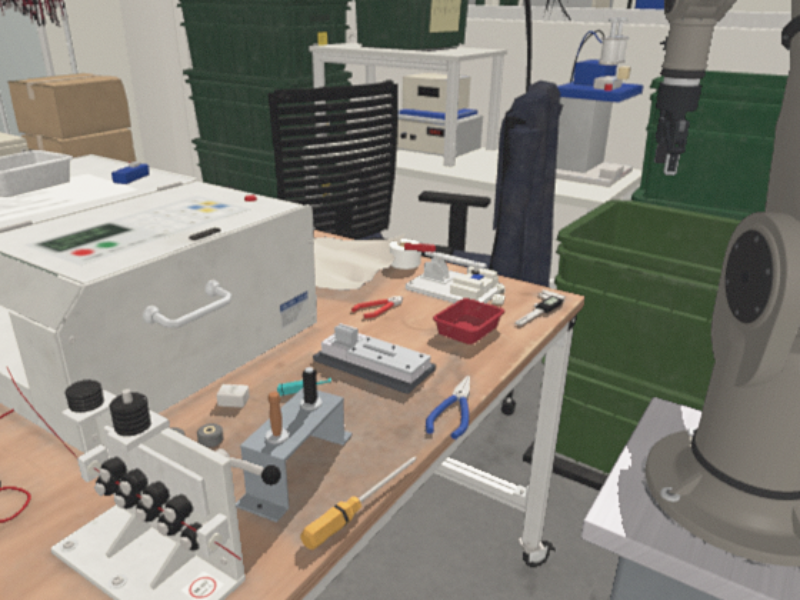

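Top picture (800x600): the rack is at (282,332) with the wooden-handled pick at (254,333) and the black square handle at (292,328). The holder is at (405,306) with the insert at (405,275), and the tray is at (500,338). Things that could be taken for the hook pick are the wooden straight pick (254,333), the turquoise look-alike on the table (346,285) and the orange screwdriver (250,382). I choose the black handle at (292,328).

Run:
```python
from h import *
fs={n:grab(n) for n in('top','side')}
def rect(P):
    (c,s,a)=cv2.minAreaRect((P[:,:2]*1000).astype(np.float32)); return np.round(c,1),np.round(s,1),round(a,1)
for n,f in fs.items():
    C=cloud(f); X,Y,Z=C[...,0],C[...,1],C[...,2]
    def at(u,v): u,v=int(u),int(v); return np.round(C[v,u]*1000,1)
    if n=='top':
        for nm,(u,v) in dict(rack=(272,340),black=(292,328),wood=(254,333),ins=(405,275),hold=(405,306),tray=(500,338)).items(): print(nm,at(u*.7,v*.7))
    box=lambda x0,x1,y0,y1,z0,z1:(X>x0)&(X<x1)&(Y>y0)&(Y<y1)&(Z>z0)&(Z<z1)
    for nm,b in dict(rack=(.3,.6,.15,.45,.068,.082),black=(.3,.6,.15,.29,.09,.135),wood=(.3,.6,.29,.45,.09,.14),holdtop=(.35,.65,-.08,.09,.026,.038),base=(.35,.65,-.08,.09,.007,.038),neck=(.35,.65,-.08,.09,.048,.07),handletop=(.3,.6,.15,.29,.12,.135),tray=(.35,.6,-.33,-.1,.026,.04)).items():
        m=box(*b); 
        if m.sum()>5:
            print(n,nm,m.sum(),*rect(C[m]),'zmed',round(np.median(Z[m])*1e3,1))
f=fs['side'];u,v=300*.7,420*.7
cv2.imwrite('pics/crop1.png',np.hstack([cv2.resize(f['frame'][240:380,150:270],(480,560),interpolation=2),cv2.resize(fs['top']['frame'][180:250,160:200],(320,560),interpolation=2)]))
```

```text
rack [468.8 282.7  73.4]
black [489.  233.4 125.5]
wood [475.9 310.  122.9]
ins [612.9  13.2  52.7]
hold [551.1  11.9  11.2]
tray [ 489.2 -196.4    0.9]
top rack 981 [505.2 324.5] [241.7 187.8] 89.8 zmed 75.5
top black 36 [489.6 239.5] [14.3 13.7] 17.3 zmed 125.0
top wood 370 [504.9 377. ] [137.7 190.1] 90.0 zmed 116.6
top holdtop 907 [549.7  13.3] [172.2  57.9] 1.4 zmed 31.9
top base 1815 [500.7   6.3] [295.7 168.5] 1.8 zmed 25.9
top neck 74 [606.6  13.1] [31.8 18.1] 1.4 zmed 54.4
top handletop 24 [489.  239.1] [11.6 11.5] 1.2 zmed 126.8
top tray 486 [ 499.6 -234.1] [118.  223.6] 17.3 zmed 32.4
side rack 1633 [471.7 332.2] [ 70.6 257.3] 13.2 zmed 75.3
side black 192 [488.5 241.6] [16.9 15. ] 36.7 zmed 111.1
side wood 341 [445.3 379.5] [ 13.  157.7] 26.3 zmed 115.3
side holdtop 1035 [550.7  10.6] [175.   65.5] 1.9 zmed 32.2
side base 2219 [490.9  15.7] [124.2 296.6] 82.9 zmed 24.0
side neck 96 [607.3  12.2] [22.4 35.6] 88.4 zmed 53.4
side handletop 54 [489.5 238.9] [13.9 13. ] 20.8 zmed 124.9
side tray 490 [ 500.3 -232.4] [119.1 216.3] 17.5 zmed 31.8
```

View pics/crop1.png

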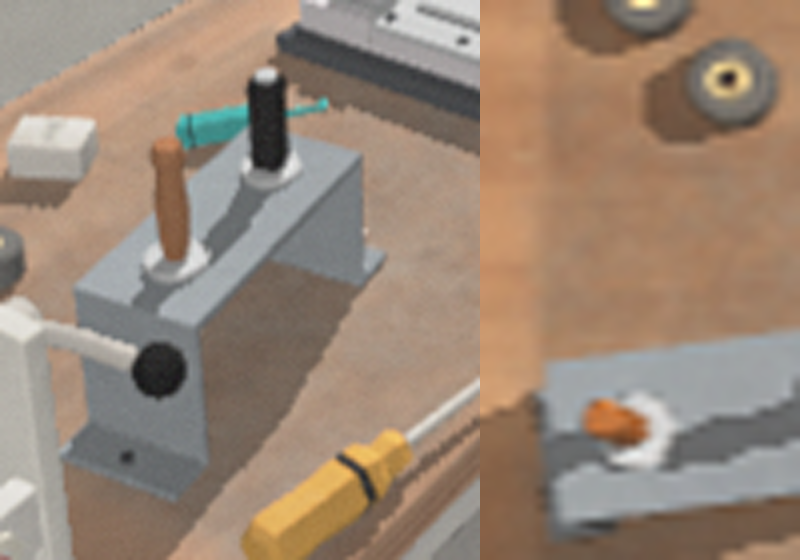

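The crop shows the black square handle with a pale cap in the front-right hole at about (265,120), and the round wooden one at (172,200). So the choice is confirmed. Next I measure the rack axis, tray, slot and eye depth.

Run:
```python
from h import *
fs={n:grab(n) for n in('top','side')}
def rect(P):
    (c,s,a)=cv2.minAreaRect((P[:,:2]*1000).astype(np.float32)); return np.round(c,1),np.round(s,1),round(a,1)
def big(m,seed=None):
    n,l,st,ce=cv2.connectedComponentsWithStats(m.astype(np.uint8)); 
    k=1+np.argmax(st[1:,4]); return l==k
for n,f in fs.items():
    C=cloud(f); X,Y,Z=C[...,0],C[...,1],C[...,2]
    box=lambda x0,x1,y0,y1,z0,z1:(X>x0)&(X<x1)&(Y>y0)&(Y<y1)&(Z>z0)&(Z<z1)
    m=big(box(.3,.6,.17,.365,.071,.079)); print(n,'rack',m.sum(),*rect(C[m]))
    m=box(.4,.56,.2,.29,.0765,.083); print('flangeB',m.sum(),C[m].mean(0)*1e3)
    hsv=cv2.cvtColor(f['frame'],cv2.COLOR_BGR2HSV); red=((hsv[...,0]<8)|(hsv[...,0]>172))&(hsv[...,1]>120)
    m=box(.38,.6,-.27,-.11,.027,.037)&red; print('tray',m.sum(),*rect(C[m]))
    m=big(box(.4,.66,-.06,.09,.029,.036)); print('block',*rect(C[m]))
    m=big(box(.4,.66,-.06,.09,.045,.07)); print('neck',*rect(C[m]), C[m&(Z>.05)].mean(0)*1e3)
    if n=='top':
        for v in range(185,250):
            row=C[v]; u=[u for u in range(250,310) if abs(row[u,1]-.0125)<.012]
            print(v,np.round(np.median(row[u,0])*1e3), np.round(Z[v,u]*1e3).astype(int), f['frame'][v,u].mean(1).astype(int))
```

```text
top rack 729 [483.7 277.5] [ 60.2 140.9] 9.0
flangeB 198 [485.0797144  250.01588872  78.71488763]
tray 276 [ 486.3 -191.6] [118.1  92.9] 86.2
block [549.3  13.2] [171.4  57.8] 1.4
neck [606.3  13.1] [31.1 18.1] 1.4 [606.79043896  13.17323197  54.19672516]
185 642.0 [ 8 13  4 20 11  9 10 12] [103 102 101 112 123 122 123 124]
186 635.0 [35 32 33 33 33 33 35 32] [234 234 232 233 233 232 233 233]
187 632.0 [33 35 31 33 35 28 30 30] [226 227 227 226 225 227 227 227]
188 629.0 [32 25 31 29 30 24 32 31] [100 130 154 122 113 167 161 116]
189 621.0 [57 60 60 54 57 57 55 34] [172 166 242 202 135 224 234 219]
190 619.0 [53 58 54 49 52 56 56 32] [163 165 240 201 133 222 231 210]
191 616.0 [53 52 49 54 52 55 54 29] [122 167 240 200 135 220 231 209]
192 613.0 [55 53 51 51 51 55 51 25] [125 170 239 200 135 221 230 212]
193 610.0 [52 61 53 50 55 50 47 33] [124 169 240 200 134 221 231 208]
194 607.0 [53 56 60 52 54 59 55 33] [123 169 240 199 135 220 229 207]
195 604.0 [54 58 52 51 53 51 51 30] [121 169 239 200 135 221 230 206]
196 601.0 [55 57 52 54 54 56 54 35] [126 170 240 198 134 222 231 212]
197 
[... 3158 characters left out ...]
05 106 108 107]
243 462.0 [13 15 12 13 11 14 10] [56 56 56 55 55 53 54]
244 459.0 [ 3  2  0 -1  3  4  2] [85 84 85 85 87 85 90]
245 456.0 [ 1  1  4  0  2 -3 -1] [101 104 106 104 107 105 141]
246 453.0 [-1  2 -4 -2 -1  2  0] [129 135 159 157 156 155 154]
247 450.0 [ 0 -3  3 -1  4 -3 -2] [155 156 154 152 150 150 149]
248 447.0 [ 8 -5 -2 -1  0  3  0] [152 153 151 150 146 145 145]
249 444.0 [ 1 -2  3  0 -5  2  2] [147 145 143 143 142 140 138]
side rack 1415 [484.7 276.8] [ 63.  142.3] 9.0
flangeB 130 [485.67200128 246.39922259  78.4127207 ]
tray 264 [ 486.  -190.6] [119.5  91.6] 86.3
block [552.1  11.2] [176.8  64.4] 2.0
neck [608.5  14.5] [36.3 20. ] 4.4 [607.10260668  14.63385139  53.83812223]
```

>>> send_rows(
  deltas=[
    {"dx": 28, "dy": 26, "rz": 5},
    {"dx": 56, "dy": 52, "rz": 10},
    {"dx": 84, "dy": 78, "rz": 15},
    {"dx": 112, "dy": 104, "rz": 20},
    {"dx": 140, "dy": 130, "rz": 25},
  ],
  jaw=50,
)

```text
$.deltas[0]: bad value
```

>>> send_rows(
  deltas=[
    {"dx": 13, "dy": 38, "rz": 5},
    {"dx": 26, "dy": 76, "rz": 10},
    {"dx": 39, "dy": 114, "rz": 15},
    {"dx": 52, "dy": 152, "rz": 20},
    {"dx": 65, "dy": 190, "rz": 25},
  ],
)

```text
$.deltas[0]: bad value
```

>>> send_rows(
  deltas=[
    {"dx": 0, "dy": 40, "rz": 5},
    {"dx": 0, "dy": 80, "rz": 10},
    {"dx": 0, "dy": 120, "rz": 15},
    {"dx": 0, "dy": 160, "rz": 20},
    {"dx": 0, "dy": 200, "rz": 24},
  ],
)

```text
$.deltas[0]: bad value
```

>>> send_rows(
  deltas=[
    {"dx": 0, "dy": 40},
    {"dx": 0, "dy": 80},
    {"dx": 0, "dy": 120},
    {"dx": 0, "dy": 160},
    {"dx": 0, "dy": 200},
  ],
)

```text
$.deltas[0]: bad value
```

>>> send_rows(
  deltas=[
    {"dx": 28, "dy": 26, "dz": 0, "rx": 0, "ry": 0, "rz": 5},
    {"dx": 56, "dy": 52, "dz": 0, "rx": 0, "ry": 0, "rz": 10},
    {"dx": 84, "dy": 78, "dz": 0, "rx": 0, "ry": 0, "rz": 15},
    {"dx": 112, "dy": 104, "dz": 0, "rx": 0, "ry": 0, "rz": 20},
    {"dx": 140, "dy": 130, "dz": 0, "rx": 0, "ry": 0, "rz": 25},
  ],
  jaw=50,
)

```text
clock: 0.72
tcp_pos: [0.4266, -0.4803, 0.2424]
orientation: [2.844, 1.334, 0.0]
contact_force: [0.7, -0.7, -0.2]
grip_width: 0.05
gripper_force: 0.0
```

>>> send_rows(
  deltas=[
    {"dx": 13, "dy": 38, "dz": 0, "rx": 0, "ry": 0, "rz": 5},
    {"dx": 26, "dy": 76, "dz": 0, "rx": 0, "ry": 0, "rz": 10},
    {"dx": 39, "dy": 114, "dz": 0, "rx": 0, "ry": 0, "rz": 15},
    {"dx": 52, "dy": 152, "dz": 0, "rx": 0, "ry": 0, "rz": 20},
    {"dx": 65, "dy": 190, "dz": 0, "rx": 0, "ry": 0, "rz": 25},
  ],
)

```text
clock: 1.13
tcp_pos: [0.4908, -0.2898, 0.2425]
orientation: [2.488, 1.918, -0.0]
contact_force: [0.9, -0.3, 0.3]
grip_width: 0.0497
gripper_force: 0.0
```

>>> send_rows(
  deltas=[
    {"dx": 0, "dy": 40, "dz": 0, "rx": 0, "ry": 0, "rz": 5},
    {"dx": 0, "dy": 80, "dz": 0, "rx": 0, "ry": 0, "rz": 10},
    {"dx": 0, "dy": 120, "dz": 0, "rx": 0, "ry": 0, "rz": 15},
    {"dx": 0, "dy": 160, "dz": 0, "rx": 0, "ry": 0, "rz": 20},
    {"dx": 0, "dy": 200, "dz": 0, "rx": 0, "ry": 0, "rz": 24},
  ],
)

```text
clock: 1.55
tcp_pos: [0.4902, -0.0899, 0.2425]
orientation: [2.035, 2.393, 0.0]
contact_force: [0.6, 0.7, -0.6]
grip_width: 0.0499
gripper_force: 0.0
```

>>> send_rows(
  deltas=[
    {"dx": 0, "dy": 40, "dz": 0, "rx": 0, "ry": 0, "rz": 0},
    {"dx": 0, "dy": 80, "dz": 0, "rx": 0, "ry": 0, "rz": 0},
    {"dx": 0, "dy": 120, "dz": 0, "rx": 0, "ry": 0, "rz": 0},
    {"dx": 0, "dy": 160, "dz": 0, "rx": 0, "ry": 0, "rz": 0},
    {"dx": 0, "dy": 200, "dz": 0, "rx": 0, "ry": 0, "rz": 0},
  ],
)

```text
clock: 1.97
tcp_pos: [0.4903, 0.1101, 0.2426]
orientation: [2.04, 2.388, 0.001]
contact_force: [0.7, 0.3, 0.1]
grip_width: 0.0502
gripper_force: 0.0
```

>>> send_rows(
  deltas=[
    {"dx": 0, "dy": 40, "dz": 0, "rx": 0, "ry": 0, "rz": 0},
    {"dx": 0, "dy": 80, "dz": 0, "rx": 0, "ry": 0, "rz": 0},
    {"dx": 0, "dy": 110, "dz": 0, "rx": 0, "ry": 0, "rz": 0},
    {"dx": 0, "dy": 130, "dz": 0, "rx": 0, "ry": 0, "rz": 0},
    {"dx": 0, "dy": 130, "dz": 0, "rx": 0, "ry": 0, "rz": 0},
  ],
)

```text
clock: 2.38
tcp_pos: [0.4893, 0.2441, 0.2427]
orientation: [-2.03, -2.395, -0.005]
contact_force: [-0.3, -0.2, 0.7]
grip_width: 0.0502
gripper_force: 0.0
```

>>> send_rows(
  deltas=[
    {"dx": 0, "dy": 0, "dz": -20, "rx": 0, "ry": 0, "rz": 0},
    {"dx": 0, "dy": 0, "dz": -45, "rx": 0, "ry": 0, "rz": 0},
    {"dx": 0, "dy": 0, "dz": -70, "rx": 0, "ry": 0, "rz": 0},
    {"dx": 0, "dy": 0, "dz": -80, "rx": 0, "ry": 0, "rz": 0},
    {"dx": 0, "dy": 0, "dz": -80, "rx": 0, "ry": 0, "rz": 0},
  ],
)

```text
clock: 2.8
tcp_pos: [0.4893, 0.2366, 0.16]
orientation: [-2.04, -2.387, 0.007]
contact_force: [-0.3, -0.4, 0.7]
grip_width: 0.0503
gripper_force: 0.0
```

Run:
```python
from h import *
s=r.get_obs();print(s['tcp_pos'],s['orientation'],s['clock'])
f=grab('side');print(proj(f,s['tcp_pos']))
cv2.imwrite('pics/a1.png',cv2.resize(f['frame'][150:330,130:330],(800,600)))
```

```text
[0.48929179 0.2365849  0.15999295] [-2.03951304 -2.38737396  0.00741036] 2.8
(np.float64(216.65121811371458), np.float64(241.47724343141107))
```

View pics/a1.png

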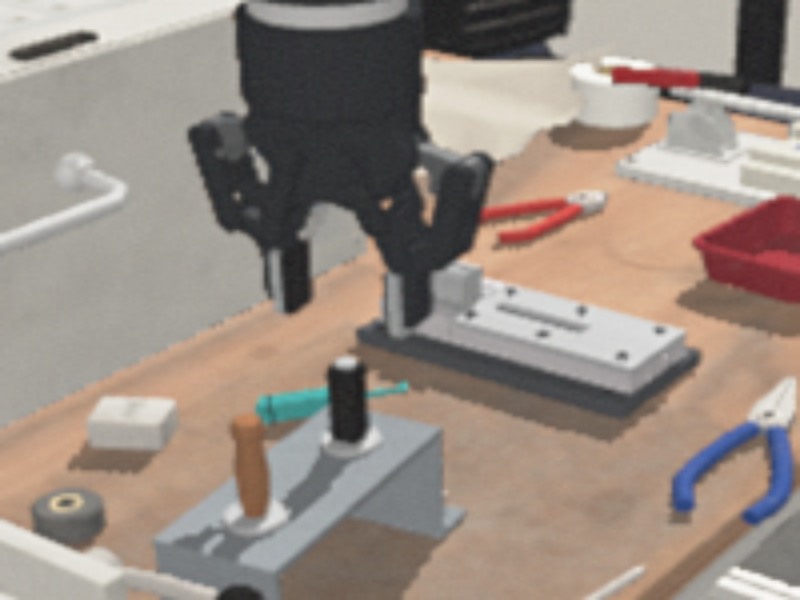

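The gripper stands above the black handle (347,400), with the fingers at (290,275) and (410,300) on either side of it. I descend and grip.

>>> send_rows(
  deltas=[
    {"dx": 0, "dy": 1, "dz": -20, "rx": 0, "ry": 0, "rz": 0},
    {"dx": 0, "dy": 1, "dz": -40, "rx": 0, "ry": 0, "rz": 0},
    {"dx": 0, "dy": 1, "dz": -56, "rx": 0, "ry": 0, "rz": 0},
    {"dx": 0, "dy": 1, "dz": -63, "rx": 0, "ry": 0, "rz": 0},
    {"dx": 0, "dy": 1, "dz": -63, "rx": 0, "ry": 0, "rz": 0},
  ],
)

```text
clock: 3.27
tcp_pos: [0.4906, 0.2391, 0.0993]
orientation: [-2.04, -2.389, 0.001]
contact_force: [0.5, 0.3, 0.4]
grip_width: 0.0501
gripper_force: 0.0
```

>>> send_rows(
  deltas=[
    {"dx": 0, "dy": 0, "dz": 0, "rx": 0, "ry": 0, "rz": 0},
    {"dx": 0, "dy": 0, "dz": 0, "rx": 0, "ry": 0, "rz": 0},
    {"dx": 0, "dy": 0, "dz": 0, "rx": 0, "ry": 0, "rz": 0},
  ],
  jaw=20,
  newtons=60,
)

```text
clock: 3.52
tcp_pos: [0.4914, 0.2398, 0.1007]
orientation: [2.039, 2.388, 0.003]
contact_force: [-0.5, -0.2, -0.5]
grip_width: 0.0199
gripper_force: 0.0
```

>>> send_rows(
  deltas=[
    {"dx": 0, "dy": 0, "dz": 0, "rx": 0, "ry": 0, "rz": 0},
    {"dx": 0, "dy": 0, "dz": 0, "rx": 0, "ry": 0, "rz": 0},
    {"dx": 0, "dy": 0, "dz": 0, "rx": 0, "ry": 0, "rz": 0},
    {"dx": 0, "dy": 0, "dz": 0, "rx": 0, "ry": 0, "rz": 0},
  ],
  jaw=5,
)

```text
clock: 3.85
tcp_pos: [0.4913, 0.2398, 0.1006]
orientation: [2.039, 2.388, 0.003]
contact_force: [-0.7, -0.3, 6.6]
grip_width: 0.0129
gripper_force: 58.7
```

>>> send_rows(
  deltas=[
    {"dx": 0, "dy": 0, "dz": 0, "rx": 0, "ry": 0, "rz": 0},
    {"dx": 0, "dy": 0, "dz": 5, "rx": 0, "ry": 0, "rz": 0},
    {"dx": 0, "dy": 0, "dz": 20, "rx": 0, "ry": 0, "rz": 0},
    {"dx": 0, "dy": 0, "dz": 40, "rx": 0, "ry": 0, "rz": 0},
    {"dx": 0, "dy": 0, "dz": 60, "rx": 0, "ry": 0, "rz": 0},
  ],
  newtons=100,
)

```text
clock: 4.27
tcp_pos: [0.49, 0.2391, 0.1598]
orientation: [-2.039, -2.389, 0.002]
contact_force: [-0.1, -0.2, -0.0]
grip_width: 0.0128
gripper_force: 97.4
```

>>> send_rows(
  deltas=[
    {"dx": 0, "dy": 0, "dz": 15, "rx": 0, "ry": 0, "rz": 0},
    {"dx": 0, "dy": -30, "dz": 20, "rx": 0, "ry": 0, "rz": 0},
    {"dx": 0, "dy": -60, "dz": 20, "rx": 0, "ry": 0, "rz": 0},
    {"dx": 0, "dy": -60, "dz": 20, "rx": 0, "ry": 0, "rz": 0},
  ],
)

```text
clock: 4.6
tcp_pos: [0.491, 0.1728, 0.1794]
orientation: [2.046, 2.381, -0.006]
contact_force: [-0.8, -1.0, -1.2]
grip_width: 0.0128
gripper_force: 97.3
```

Run:
```python
from h import *
s=r.get_obs();print(s['tcp_pos'],s['orientation'],s['clock'])
f=grab('side');u,v=proj(f,s['tcp_pos']);print(u,v)
u,v=int(u),int(v);u0,v0=u-45,v-30
print(u0,v0)
cv2.imwrite('pics/a2.png',cv2.resize(f['frame'][v0:v0+75,u0:u0+100],(800,600),interpolation=cv2.INTER_CUBIC))
```

```text
[0.49103578 0.1728009  0.17935961] [ 2.04565578  2.38055976 -0.00589145] 4.6
238.12711341085503 218.19287156603357
193 188
```

View pics/a2.png

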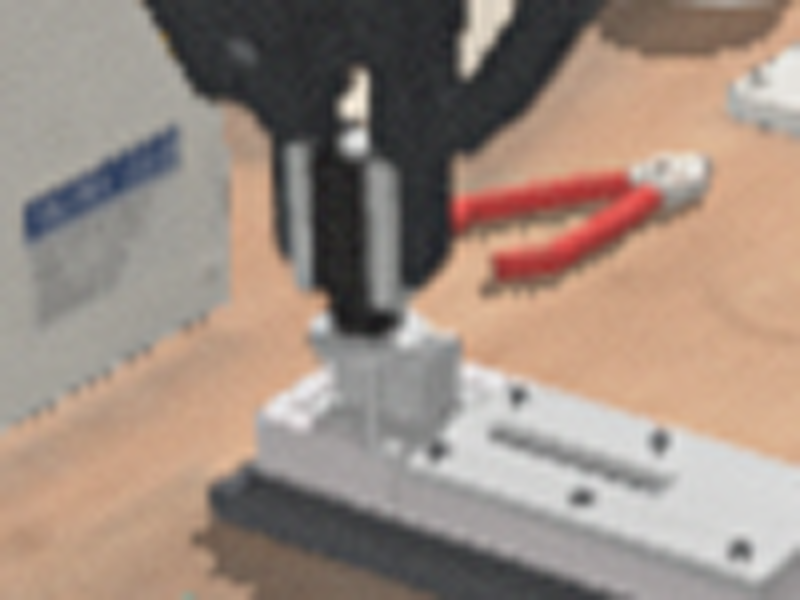

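Camera side view shows the hook's toe at about (395,445), pointing right, which is towards the robot as expected. I move to hover over the slot.

>>> send_rows(
  deltas=[
    {"dx": 11, "dy": -35, "dz": 0, "rx": 0, "ry": 0, "rz": -4},
    {"dx": 22, "dy": -70, "dz": 0, "rx": 0, "ry": 0, "rz": -8},
    {"dx": 36, "dy": -105, "dz": 0, "rx": 0, "ry": 0, "rz": -8},
    {"dx": 47, "dy": -140, "dz": 0, "rx": 0, "ry": 0, "rz": -8},
    {"dx": 58, "dy": -166, "dz": 0, "rx": 0, "ry": 0, "rz": -8},
  ],
)

```text
clock: 5.07
tcp_pos: [0.549, 0.0108, 0.1793]
orientation: [2.203, 2.239, -0.001]
contact_force: [-0.3, -0.9, -0.4]
grip_width: 0.0124
gripper_force: 97.3
```

>>> send_rows(
  deltas=[
    {"dx": 0, "dy": 0, "dz": -20, "rx": 0, "ry": 0, "rz": 0},
    {"dx": 0, "dy": 0, "dz": -45, "rx": 0, "ry": 0, "rz": 0},
    {"dx": 0, "dy": 0, "dz": -70, "rx": 0, "ry": 0, "rz": 0},
    {"dx": 0, "dy": 0, "dz": -75, "rx": 0, "ry": 0, "rz": 0},
    {"dx": 0, "dy": 0, "dz": -75, "rx": 0, "ry": 0, "rz": 0},
  ],
)

```text
clock: 5.48
tcp_pos: [0.5472, 0.0141, 0.1028]
orientation: [-2.198, -2.24, 0.004]
contact_force: [-0.4, -0.2, -0.1]
grip_width: 0.0125
gripper_force: 97.5
```

Run:
```python
from h import *
f=grab('side')
s=r.get_obs();print(s['tcp_pos'],s['orientation'],s['clock'])
u,v=proj(f,s['tcp_pos']);print(u,v)
u0,v0=int(u)-35,int(v)-15;print(u0,v0)
cv2.imwrite('pics/a3.png',cv2.resize(f['frame'][v0:v0+60,u0:u0+80],(800,600),interpolation=cv2.INTER_CUBIC))
```

```text
[0.54840931 0.01424946 0.10430774] [-2.19937163e+00 -2.24158939e+00  5.85230355e-04] 5.5333
262.4727106430452 216.50455097549508
227 201
```

View pics/a3.png

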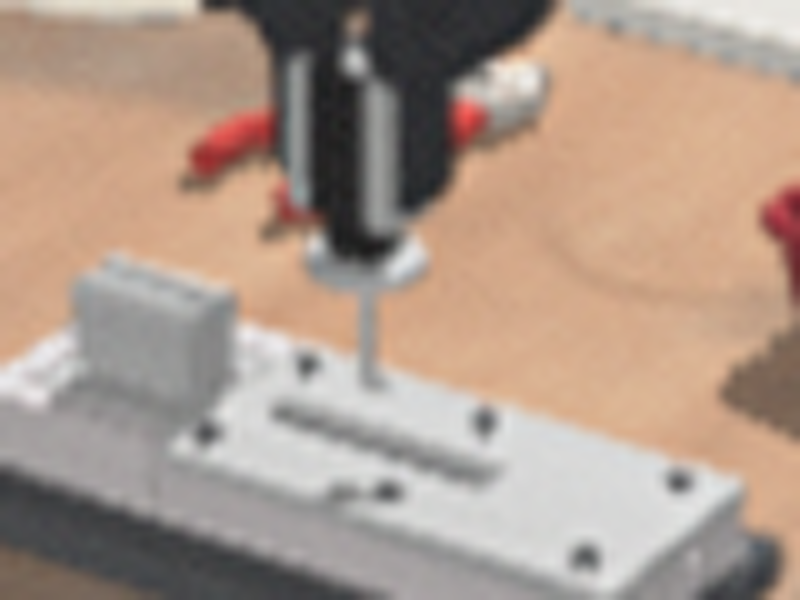

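The view shows the shank at about (367,335) with its foot and toe at (372,385), and the slot from (275,410) to (495,475). I refine the pick's position relative to the slot.

Run:
```python
from h import *
f=grab('side'); g=f['frame'].astype(int)
s=r.get_obs();t=np.array(s['tcp_pos']);print(t,s['clock'])
for v in range(230,241): print(v,[tuple(g[v,u]) [0] for u in range(256,274)])
for z in(.045,.05,.055,.06,.065,.07): print(z,proj(f,[t[0],t[1]-.0006,z]))
d=np.array(f['xyz'])-t;print('view',d)
# slot ends in side image predicted
yaw=np.radians(1.4)
for hx in(-45,-14.5,16):
  for hy in(-4.5,4.5):
    dx=hx+14.5;P=[.5433+(dx*np.cos(yaw)-hy*np.sin(yaw))/1e3,.0118+(dx*np.sin(yaw)+hy*np.cos(yaw))/1e3,.032];print(hx,hy,np.round(proj(f,P),1))
C=cloud(f);X,Y,Z=C[...,0],C[...,1],C[...,2]
gray=f['frame'].mean(2)
m=(gray<125)&(abs(X-.543)<.045)&(abs(Y-.012)<.009)&(Z<.04)&(Z>.005)
vs,us=np.nonzero(m);q=np.array([onz(f,u,v,.032)[:2] for u,v in zip(us,vs)]);print(m.sum(),q.min(0),q.max(0),cv2.minAreaRect((q*1e3).astype(np.float32)))
for v in range(238,252): print(v,[int(gray[v,u]) for u in range(250,282)])
```

```text
[0.54921497 0.01420627 0.10525286] 5.5833
230 [np.int64(133), np.int64(130), np.int64(131), np.int64(133), np.int64(136), np.int64(138), np.int64(147), np.int64(154), np.int64(140), np.int64(136), np.int64(133), np.int64(132), np.int64(136), np.int64(137), np.int64(137), np.int64(137), np.int64(134), np.int64(135)]
231 [np.int64(131), np.int64(133), np.int64(134), np.int64(136), np.int64(136), np.int64(137), np.int64(142), np.int64(153), np.int64(140), np.int64(133), np.int64(134), np.int64(136), np.int64(132), np.int64(136), np.int64(133), np.int64(136), np.int64(133), np.int64(134)]
232 [np.int64(134), np.int64(133), np.int64(137), np.int64(138), np.int64(137), np.int64(137), np.int64(142), np.int64(153), np.int64(139), np.int64(134), np.int64(137), np.int64(135), np.int64(134), np.int64(133), np.int64(134), np.int64(137), np.int64(138), np.int64(138)]
233 [np.int64(132), np.int64(137), np.int64(136), np.int64(135), np.int64(135), np.int64(134), np.int64(143), np.int64(152), np.int64(140), np.int64(136), np.int64(137), np.int64(136), np.int64(138), np.int64(138), np.int64(138), np.
[... 4325 characters left out ...]
, 159, 173, 180, 196, 215, 213, 215, 215]
248 [173, 182, 192, 204, 212, 212, 213, 212, 214, 210, 211, 213, 210, 211, 211, 199, 205, 214, 201, 185, 182, 153, 124, 131, 135, 148, 171, 200, 214, 216, 213, 214]
249 [150, 145, 157, 171, 181, 190, 206, 212, 215, 201, 182, 211, 211, 204, 173, 130, 142, 191, 215, 212, 213, 198, 183, 180, 164, 174, 196, 215, 214, 213, 214, 214]
250 [153, 151, 153, 149, 148, 159, 171, 181, 182, 162, 142, 166, 186, 197, 139, 97, 113, 173, 210, 212, 212, 212, 215, 210, 201, 205, 214, 214, 212, 213, 213, 215]
251 [161, 160, 158, 157, 151, 151, 147, 149, 151, 144, 135, 152, 184, 205, 185, 177, 183, 203, 213, 212, 211, 209, 210, 211, 208, 215, 214, 214, 215, 213, 211, 211]
```

>>> send_rows(
  deltas=[
    {"dx": -0.5, "dy": -2, "dz": -4, "rx": 0, "ry": 0, "rz": 0},
    {"dx": -0.5, "dy": -2, "dz": -10, "rx": 0, "ry": 0, "rz": 0},
    {"dx": -0.5, "dy": -2, "dz": -13, "rx": 0, "ry": 0, "rz": 0},
    {"dx": -0.5, "dy": -2, "dz": -13, "rx": 0, "ry": 0, "rz": 0},
  ],
)

```text
clock: 5.92
tcp_pos: [0.5477, 0.0112, 0.0909]
orientation: [-2.201, -2.241, 0.001]
contact_force: [-0.2, 0.4, -0.9]
grip_width: 0.0124
gripper_force: 97.5
```

Run:
```python
from h import *
P=[]
for i in range(3):
    f=grab('side'); s=r.get_obs();P.append(s['tcp_pos'])
t=np.mean(P,0);print(np.round(t*1e3,1),np.round(P,4).tolist(),s['clock'],s['orientation'])
g=f['frame'].mean(2).astype(int)
for v in range(232,251): print(v,g[v,250:282].tolist())
for z in(.032,.036,.05): print(z,proj(f,[t[0],t[1]-.0006,z]))
u0,v0=225,205
cv2.imwrite('pics/a4.png',cv2.resize(f['frame'][v0:v0+60,u0:u0+80],(800,600),interpolation=cv2.INTER_CUBIC))
```

```text
[548.   11.4  91.3] [[0.5479, 0.0113, 0.0912], [0.548, 0.0114, 0.0914], [0.5481, 0.0114, 0.0915]] 6.0667 [2.20140072e+00 2.24116236e+00 2.35391379e-04]
232 [154, 171, 164, 161, 159, 161, 169, 163, 144, 140, 142, 143, 141, 142, 140, 147, 156, 181, 167, 164, 169, 171, 172, 172, 172, 173, 172, 172, 173, 174, 176, 175]
233 [172, 204, 197, 178, 168, 169, 173, 171, 164, 150, 150, 152, 154, 156, 156, 155, 151, 153, 152, 167, 173, 173, 174, 175, 174, 174, 171, 173, 177, 176, 177, 178]
234 [187, 231, 225, 219, 215, 201, 185, 183, 173, 170, 163, 165, 162, 158, 161, 169, 165, 169, 168, 177, 176, 174, 174, 175, 175, 176, 177, 176, 178, 180, 179, 177]
235 [176, 210, 209, 222, 233, 228, 202, 201, 192, 193, 178, 170, 168, 153, 159, 174, 176, 176, 178, 180, 177, 174, 177, 176, 176, 181, 180, 178, 178, 178, 177, 176]
236 [171, 202, 201, 210, 218, 218, 184, 152, 166, 209, 206, 194, 185, 155, 160, 177, 178, 176, 177, 178, 178, 179, 178, 179, 180, 179, 177, 178, 178, 178, 176, 178]
237 [175, 209, 205, 194, 206, 210, 182, 95, 131, 199, 214, 212, 204, 159, 166, 193, 184, 177, 175, 176, 178, 179, 179, 178,
[... 1695 characters left out ...]
[173, 181, 192, 206, 211, 214, 212, 212, 214, 212, 198, 173, 193, 214, 212, 199, 206, 217, 200, 185, 183, 153, 124, 132, 139, 148, 169, 200, 216, 215, 213, 215]
249 [149, 148, 159, 174, 182, 191, 207, 214, 213, 202, 160, 158, 211, 209, 175, 133, 145, 190, 214, 218, 212, 198, 184, 179, 161, 175, 200, 212, 215, 214, 214, 215]
250 [157, 153, 152, 148, 148, 159, 173, 176, 175, 159, 149, 189, 216, 200, 139, 92, 111, 176, 211, 213, 215, 215, 215, 209, 201, 204, 218, 215, 214, 214, 213, 214]
0.032 (np.float64(263.51206576895316), np.float64(244.2518828613356))
0.036 (np.float64(263.51234038956176), np.float64(242.73332671314105))
0.05 (np.float64(263.51330882867666), np.float64(237.37819630407768))
```

View pics/a4.png

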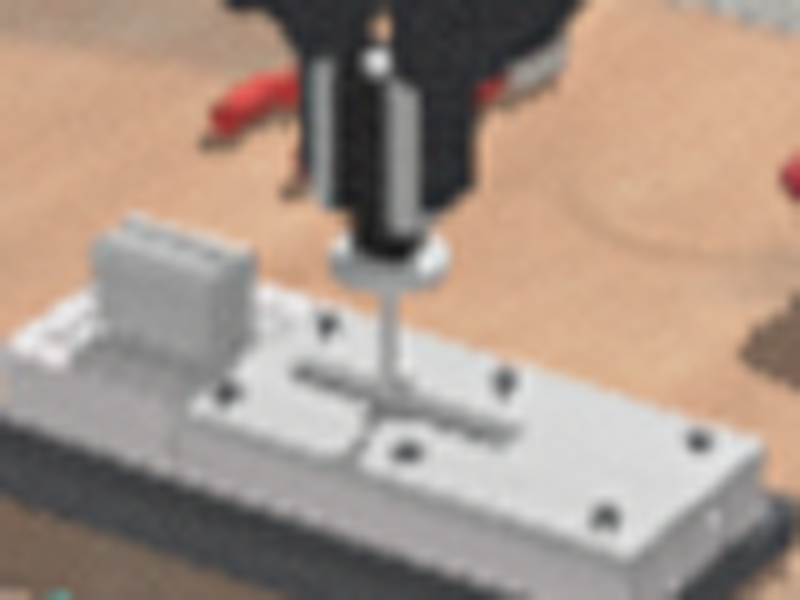

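The toe hangs just over the slot at (390,385), in line with it. I probe downward in small steps, watching the force.

>>> send_rows(
  deltas=[
    {"dx": -0.5, "dy": 0, "dz": -3, "rx": 0, "ry": 0, "rz": 0},
    {"dx": -0.5, "dy": 0, "dz": -6, "rx": 0, "ry": 0, "rz": 0},
    {"dx": -0.5, "dy": 0, "dz": -6, "rx": 0, "ry": 0, "rz": 0},
  ],
)

```text
clock: 6.32
tcp_pos: [0.5471, 0.0113, 0.0847]
orientation: [-2.201, -2.241, 0.001]
contact_force: [-0.4, -0.3, -0.7]
grip_width: 0.0124
gripper_force: 97.5
```

>>> send_rows(
  deltas=[
    {"dx": 0, "dy": 0, "dz": -1, "rx": 0, "ry": 0, "rz": 0},
    {"dx": 0, "dy": 0, "dz": -2, "rx": 0, "ry": 0, "rz": 0},
    {"dx": 0, "dy": 0, "dz": -2, "rx": 0, "ry": 0, "rz": 0},
  ],
)

```text
clock: 6.57
tcp_pos: [0.5475, 0.0114, 0.0831]
orientation: [-2.201, -2.241, 0.0]
contact_force: [-0.1, -0.6, -1.2]
grip_width: 0.0125
gripper_force: 97.5
```

>>> send_rows(
  deltas=[
    {"dx": 0, "dy": 0, "dz": -1, "rx": 0, "ry": 0, "rz": 0},
    {"dx": 0, "dy": 0, "dz": -2, "rx": 0, "ry": 0, "rz": 0},
    {"dx": 0, "dy": 0, "dz": -2, "rx": 0, "ry": 0, "rz": 0},
  ],
)

```text
clock: 6.82
tcp_pos: [0.5475, 0.0114, 0.0811]
orientation: [-2.201, -2.241, 0.0]
contact_force: [-0.9, 0.4, -1.4]
grip_width: 0.0126
gripper_force: 97.5
```

>>> send_rows(
  deltas=[
    {"dx": 0, "dy": 0, "dz": -1, "rx": 0, "ry": 0, "rz": 0},
    {"dx": 0, "dy": 0, "dz": -1, "rx": 0, "ry": 0, "rz": 0},
  ],
)

```text
clock: 6.98
tcp_pos: [0.5478, 0.0114, 0.0803]
orientation: [2.201, 2.241, 0.001]
contact_force: [-0.3, -0.7, -0.7]
grip_width: 0.0126
gripper_force: 97.5
```

>>> send_rows(
  deltas=[
    {"dx": 0, "dy": 0, "dz": -1, "rx": 0, "ry": 0, "rz": 0},
    {"dx": 0, "dy": 0, "dz": -1, "rx": 0, "ry": 0, "rz": 0},
  ],
)

```text
clock: 7.15
tcp_pos: [0.548, 0.0114, 0.0793]
orientation: [2.201, 2.241, 0.001]
contact_force: [1.5, 0.4, -1.8]
grip_width: 0.0127
gripper_force: 97.3
```

>>> send_rows(
  deltas=[
    {"dx": 0, "dy": 0, "dz": -1, "rx": 0, "ry": 0, "rz": 0},
    {"dx": 0, "dy": 0, "dz": -1, "rx": 0, "ry": 0, "rz": 0},
  ],
)

```text
clock: 7.32
tcp_pos: [0.5479, 0.0114, 0.0783]
orientation: [2.201, 2.241, 0.001]
contact_force: [1.7, -0.4, -2.2]
grip_width: 0.0123
gripper_force: 97.3
```

>>> send_rows(
  deltas=[
    {"dx": 0.5, "dy": 0, "dz": -1, "rx": 0, "ry": 0, "rz": 0},
    {"dx": 0.5, "dy": 0, "dz": -2, "rx": 0, "ry": 0, "rz": 0},
    {"dx": 0.5, "dy": 0, "dz": -2, "rx": 0, "ry": 0, "rz": 0},
  ],
)

```text
clock: 7.57
tcp_pos: [0.5481, 0.0114, 0.0761]
orientation: [-2.201, -2.241, -0.0]
contact_force: [1.3, -0.0, -2.6]
grip_width: 0.0126
gripper_force: 97.4
```

>>> send_rows(
  deltas=[
    {"dx": 0, "dy": 0, "dz": -1, "rx": 0, "ry": 0, "rz": 0},
    {"dx": 0, "dy": 0, "dz": -2, "rx": 0, "ry": 0, "rz": 0},
    {"dx": 0, "dy": 0, "dz": -2, "rx": 0, "ry": 0, "rz": 0},
  ],
)

```text
clock: 7.82
tcp_pos: [0.548, 0.0113, 0.0741]
orientation: [-2.201, -2.241, 0.0]
contact_force: [1.8, 0.1, -1.1]
grip_width: 0.0124
gripper_force: 97.4
```

>>> send_rows(
  deltas=[
    {"dx": 0, "dy": 0, "dz": -1, "rx": 0, "ry": 0, "rz": 0},
    {"dx": 0, "dy": 0, "dz": -2, "rx": 0, "ry": 0, "rz": 0},
    {"dx": 0, "dy": 0, "dz": -2, "rx": 0, "ry": 0, "rz": 0},
  ],
)

```text
clock: 8.07
tcp_pos: [0.5474, 0.0112, 0.0719]
orientation: [-2.201, -2.241, 0.002]
contact_force: [0.8, 0.4, -1.2]
grip_width: 0.0122
gripper_force: 97.4
```

>>> send_rows(
  deltas=[
    {"dx": 0, "dy": 0, "dz": -0.5, "rx": 0, "ry": 0, "rz": 0},
    {"dx": 0, "dy": 0, "dz": -1, "rx": 0, "ry": 0, "rz": 0},
    {"dx": 0, "dy": 0, "dz": -1, "rx": 0, "ry": 0, "rz": 0},
  ],
)

```text
clock: 8.32
tcp_pos: [0.5479, 0.0113, 0.0711]
orientation: [-2.201, -2.241, 0.001]
contact_force: [-0.1, -0.7, 0.3]
grip_width: 0.0126
gripper_force: 97.4
```

>>> send_rows(
  deltas=[
    {"dx": 0, "dy": 0, "dz": -0.5, "rx": 0, "ry": 0, "rz": 0},
    {"dx": 0, "dy": 0, "dz": -1, "rx": 0, "ry": 0, "rz": 0},
    {"dx": 0, "dy": 0, "dz": -1, "rx": 0, "ry": 0, "rz": 0},
  ],
)

```text
clock: 8.57
tcp_pos: [0.548, 0.0114, 0.0702]
orientation: [-2.201, -2.241, 0.0]
contact_force: [-0.9, -0.2, -0.9]
grip_width: 0.0125
gripper_force: 97.4
```

Run:
```python
from h import *
f=grab('side'); s=r.get_obs();print(s['tcp_pos'],s['contact_force'])
C=cloud(f);g=f['frame'].mean(2)
t=np.array(s['tcp_pos'])
# flange: pixels bright under handle
for v in range(225,250): print(v,g[v,255:275].astype(int).tolist(), np.round(C[v,264,2]*1e3))
for z in (.044,.048,.05): print(z,proj(f,[t[0],t[1],z]))
```

```text
[0.54801643 0.01133792 0.0702474 ] [ 0.77527719 -0.49561574 -1.06095427]
225 [74, 114, 139, 75, 34, 43, 35, 43, 76, 134, 149, 124, 55, 47, 44, 46, 48, 105, 171, 171] 87.0
226 [75, 112, 138, 74, 36, 36, 39, 38, 74, 133, 147, 125, 55, 46, 46, 40, 48, 104, 175, 174] 86.0
227 [76, 115, 140, 73, 41, 37, 40, 39, 78, 134, 149, 122, 54, 50, 43, 49, 49, 106, 175, 173] 83.0
228 [77, 112, 139, 74, 40, 38, 38, 40, 77, 131, 149, 126, 65, 50, 49, 42, 48, 107, 174, 173] 81.0
229 [95, 111, 139, 84, 42, 34, 33, 44, 78, 133, 149, 125, 59, 45, 49, 45, 49, 107, 177, 174] 77.0
230 [112, 117, 141, 91, 41, 36, 38, 32, 79, 134, 149, 125, 55, 47, 46, 42, 46, 106, 174, 172] 75.0
231 [144, 141, 140, 94, 45, 37, 36, 37, 78, 133, 147, 122, 53, 46, 48, 39, 54, 110, 174, 173] 73.0
232 [165, 158, 138, 91, 39, 34, 41, 42, 77, 133, 151, 126, 55, 44, 41, 50, 82, 138, 174, 175] 71.0
233 [169, 163, 137, 90, 40, 29, 36, 36, 78, 133, 148, 119, 58, 37, 58, 107, 150, 167, 177, 175] 68.0
234 [205, 186, 168, 136, 93, 42, 30, 41, 77, 135, 152, 128, 87, 70, 103, 157, 180, 177, 175, 177] 65.0
235 [229, 206, 202, 192, 169, 70, 34
[... 1095 characters left out ...]
0, 149, 153, 161, 174, 184, 197, 211, 220, 213] 28.0
246 [213, 204, 165, 132, 132, 133, 129, 128, 138, 136, 122, 119, 131, 140, 146, 150, 161, 178, 186, 197] 32.0
247 [203, 161, 132, 130, 129, 131, 132, 131, 134, 137, 124, 122, 143, 152, 129, 134, 136, 146, 150, 161] 34.0
248 [164, 128, 130, 130, 133, 132, 128, 132, 130, 127, 120, 143, 196, 201, 185, 181, 153, 125, 132, 137] 32.0
249 [139, 132, 132, 130, 132, 132, 133, 130, 128, 112, 89, 125, 186, 219, 216, 214, 197, 185, 178, 164] 33.0
0.044 (np.float64(263.3676697353957), np.float64(239.77910121949174))
0.048 (np.float64(263.3677033536932), np.float64(238.2447569901953))
0.05 (np.float64(263.36772020522153), np.float64(237.47565066526252))
```

>>> send_rows(
  deltas=[
    {"dx": -1.5, "dy": 0, "dz": 0, "rx": 0, "ry": 0, "rz": 0},
    {"dx": -3, "dy": -0.1, "dz": 0, "rx": 0, "ry": 0, "rz": 0},
    {"dx": -4.5, "dy": -0.1, "dz": 0, "rx": 0, "ry": 0, "rz": 0},
    {"dx": -5, "dy": -0.1, "dz": 0, "rx": 0, "ry": 0, "rz": 0},
  ],
)

```text
clock: 8.95
tcp_pos: [0.5427, 0.0112, 0.0703]
orientation: [-2.201, -2.241, 0.0]
contact_force: [-0.2, -0.0, -0.8]
grip_width: 0.0125
gripper_force: 97.4
```

>>> send_rows(
  deltas=[
    {"dx": -1, "dy": 0, "dz": 0, "rx": 0, "ry": 0, "rz": 0},
    {"dx": -2, "dy": 0, "dz": 0, "rx": 0, "ry": 0, "rz": 0},
    {"dx": -3, "dy": -0.1, "dz": 0, "rx": 0, "ry": 0, "rz": 0},
  ],
)

```text
clock: 9.2
tcp_pos: [0.5417, 0.0113, 0.0707]
orientation: [2.2, 2.24, 0.005]
contact_force: [6.2, 0.3, -4.0]
grip_width: 0.0125
gripper_force: 97.3
```

>>> send_rows(
  deltas=[
    {"dx": -1, "dy": 0, "dz": 0, "rx": 0, "ry": 0, "rz": 0},
    {"dx": -2, "dy": 0, "dz": 0, "rx": 0, "ry": 0, "rz": 0},
  ],
)

```text
clock: 9.37
tcp_pos: [0.5412, 0.0114, 0.0711]
orientation: [2.199, 2.238, 0.009]
contact_force: [9.3, 0.1, -6.0]
grip_width: 0.0127
gripper_force: 97.4
```

>>> send_rows(
  deltas=[
    {"dx": -1, "dy": 0, "dz": 0, "rx": 0, "ry": 0, "rz": 0},
    {"dx": -2, "dy": 0, "dz": 0, "rx": 0, "ry": 0, "rz": 0},
  ],
)

```text
clock: 9.53
tcp_pos: [0.5396, 0.0113, 0.0712]
orientation: [2.199, 2.238, 0.009]
contact_force: [9.0, -0.4, -5.5]
grip_width: 0.0125
gripper_force: 97.4
```

>>> send_rows(
  deltas=[
    {"dx": -1, "dy": 0, "dz": 0, "rx": 0, "ry": 0, "rz": 0},
    {"dx": -2, "dy": 0, "dz": 0, "rx": 0, "ry": 0, "rz": 0},
    {"dx": -3, "dy": -0.1, "dz": 0, "rx": 0, "ry": 0, "rz": 0},
    {"dx": -4, "dy": -0.1, "dz": 0, "rx": 0, "ry": 0, "rz": 0},
  ],
)

```text
clock: 9.87
tcp_pos: [0.5356, 0.0112, 0.0712]
orientation: [2.199, 2.238, 0.009]
contact_force: [8.5, -0.1, -7.6]
grip_width: 0.0127
gripper_force: 97.4
```

>>> send_rows(
  deltas=[
    {"dx": -1, "dy": 0, "dz": 0, "rx": 0, "ry": 0, "rz": 0},
    {"dx": -2, "dy": 0, "dz": 0, "rx": 0, "ry": 0, "rz": 0},
    {"dx": -3, "dy": -0.1, "dz": 0, "rx": 0, "ry": 0, "rz": 0},
    {"dx": -4, "dy": -0.1, "dz": 0, "rx": 0, "ry": 0, "rz": 0},
  ],
)

```text
clock: 10.2
tcp_pos: [0.5316, 0.0111, 0.0712]
orientation: [2.199, 2.238, 0.009]
contact_force: [9.1, -1.1, -7.2]
grip_width: 0.0125
gripper_force: 97.4
```

>>> send_rows(
  deltas=[
    {"dx": -1, "dy": 0, "dz": 0, "rx": 0, "ry": 0, "rz": 0},
    {"dx": -2, "dy": -0.1, "dz": 0, "rx": 0, "ry": 0, "rz": 0},
    {"dx": -2, "dy": -0.1, "dz": 0, "rx": 0, "ry": 0, "rz": 0},
  ],
)

```text
clock: 10.45
tcp_pos: [0.5294, 0.0111, 0.0712]
orientation: [2.199, 2.238, 0.009]
contact_force: [7.6, -0.1, -5.7]
grip_width: 0.0126
gripper_force: 97.4
```

>>> send_rows(
  deltas=[
    {"dx": -1, "dy": 0, "dz": 0, "rx": 0, "ry": 0, "rz": 0},
    {"dx": -1, "dy": 0, "dz": 0, "rx": 0, "ry": 0, "rz": 0},
  ],
)

```text
clock: 10.62
tcp_pos: [0.5286, 0.0111, 0.0713]
orientation: [2.199, 2.238, 0.009]
contact_force: [7.7, -0.2, -5.5]
grip_width: 0.0125
gripper_force: 97.5
```

>>> send_rows(
  deltas=[
    {"dx": -1, "dy": 0, "dz": 0, "rx": 0, "ry": 0, "rz": 0},
    {"dx": -2, "dy": 0, "dz": 0, "rx": 0, "ry": 0, "rz": 0},
  ],
)

```text
clock: 10.78
tcp_pos: [0.5268, 0.011, 0.0713]
orientation: [2.199, 2.238, 0.01]
contact_force: [8.7, -0.2, -6.4]
grip_width: 0.0123
gripper_force: 97.5
```

>>> send_rows(
  deltas=[
    {"dx": -0.5, "dy": 0, "dz": 0, "rx": 0, "ry": 0, "rz": 0},
    {"dx": -1, "dy": 0, "dz": 0, "rx": 0, "ry": 0, "rz": 0},
  ],
)

```text
clock: 10.95
tcp_pos: [0.5258, 0.011, 0.0713]
orientation: [2.199, 2.238, 0.01]
contact_force: [8.8, -0.7, -5.5]
grip_width: 0.0126
gripper_force: 97.5
```

>>> send_rows(
  deltas=[
    {"dx": -0.5, "dy": 0, "dz": 0, "rx": 0, "ry": 0, "rz": 0},
    {"dx": -1, "dy": 0, "dz": 0, "rx": 0, "ry": 0, "rz": 0},
  ],
)

```text
clock: 11.12
tcp_pos: [0.5248, 0.011, 0.0713]
orientation: [2.199, 2.238, 0.01]
contact_force: [8.2, -1.1, -6.9]
grip_width: 0.0124
gripper_force: 97.5
```

>>> send_rows(
  deltas=[
    {"dx": -0.5, "dy": 0, "dz": 0, "rx": 0, "ry": 0, "rz": 0},
    {"dx": -1, "dy": 0, "dz": 0, "rx": 0, "ry": 0, "rz": 0},
  ],
)

```text
clock: 11.28
tcp_pos: [0.5238, 0.011, 0.0713]
orientation: [2.199, 2.238, 0.01]
contact_force: [9.3, -1.1, -6.3]
grip_width: 0.0126
gripper_force: 97.5
```

>>> send_rows(
  deltas=[
    {"dx": 3, "dy": 0.1, "dz": 0, "rx": 0, "ry": 0, "rz": 0},
    {"dx": 6, "dy": 0.2, "dz": 0, "rx": 0, "ry": 0, "rz": 0},
    {"dx": 9, "dy": 0.3, "dz": 0, "rx": 0, "ry": 0, "rz": 0},
    {"dx": 11, "dy": 0.3, "dz": 0, "rx": 0, "ry": 0, "rz": 0},
    {"dx": 11, "dy": 0.3, "dz": 0, "rx": 0, "ry": 0, "rz": 0},
  ],
)

```text
clock: 11.7
tcp_pos: [0.531, 0.0112, 0.0701]
orientation: [-2.201, -2.241, 0.001]
contact_force: [0.4, -0.9, -1.0]
grip_width: 0.0128
gripper_force: 98.4
```

>>> send_rows(
  deltas=[
    {"dx": 0, "dy": 0, "dz": 1, "rx": 0, "ry": 0, "rz": 0},
    {"dx": 0, "dy": 0, "dz": 2, "rx": 0, "ry": 0, "rz": 0},
    {"dx": 0, "dy": 0, "dz": 2, "rx": 0, "ry": 0, "rz": 0},
  ],
)

```text
clock: 11.95
tcp_pos: [0.5309, 0.0112, 0.0724]
orientation: [-2.201, -2.241, 0.0]
contact_force: [0.6, 0.0, -0.1]
grip_width: 0.0125
gripper_force: 98.4
```

>>> send_rows(
  deltas=[
    {"dx": 0, "dy": 0, "dz": 1, "rx": 0, "ry": 0, "rz": 0},
    {"dx": 0, "dy": 0, "dz": 2, "rx": 0, "ry": 0, "rz": 0},
    {"dx": 0, "dy": 0, "dz": 2, "rx": 0, "ry": 0, "rz": 0},
  ],
)

```text
clock: 12.2
tcp_pos: [0.5311, 0.0112, 0.0745]
orientation: [2.201, 2.241, 0.0]
contact_force: [0.2, -0.7, -0.6]
grip_width: 0.0126
gripper_force: 98.4
```

>>> send_rows(
  deltas=[
    {"dx": 0, "dy": 0, "dz": 1, "rx": 0, "ry": 0, "rz": 0},
    {"dx": 0, "dy": 0, "dz": 2, "rx": 0, "ry": 0, "rz": 0},
    {"dx": 0, "dy": 0, "dz": 3, "rx": 0, "ry": 0, "rz": 0},
  ],
)

```text
clock: 12.45
tcp_pos: [0.531, 0.0112, 0.0774]
orientation: [-2.202, -2.241, 0.0]
contact_force: [-0.6, 0.5, -0.4]
grip_width: 0.0124
gripper_force: 98.4
```

>>> send_rows(
  deltas=[
    {"dx": 0, "dy": 0, "dz": 1.5, "rx": 0, "ry": 0, "rz": 0},
    {"dx": 0, "dy": 0, "dz": 3, "rx": 0, "ry": 0, "rz": 0},
    {"dx": 0, "dy": 0, "dz": 4, "rx": 0, "ry": 0, "rz": 0},
  ],
)

```text
clock: 12.7
tcp_pos: [0.5311, 0.0112, 0.0815]
orientation: [2.201, 2.241, 0.0]
contact_force: [-0.2, -1.1, -1.0]
grip_width: 0.012
gripper_force: 98.4
```

>>> send_rows(
  deltas=[
    {"dx": 0, "dy": 0, "dz": 3, "rx": 0, "ry": 0, "rz": 0},
    {"dx": 0, "dy": 0, "dz": 8, "rx": 0, "ry": 0, "rz": 0},
    {"dx": 0, "dy": 0, "dz": 15, "rx": 0, "ry": 0, "rz": 0},
    {"dx": 0, "dy": 0, "dz": 25, "rx": 0, "ry": 0, "rz": 0},
  ],
)

```text
clock: 13.03
tcp_pos: [0.5307, 0.0112, 0.1067]
orientation: [-2.201, -2.241, 0.001]
contact_force: [0.1, 0.2, -0.3]
grip_width: 0.0128
gripper_force: 98.4
```

>>> send_rows(
  deltas=[
    {"dx": 0, "dy": 0, "dz": 25, "rx": 0, "ry": 0, "rz": 0},
    {"dx": 0, "dy": 0, "dz": 55, "rx": 0, "ry": 0, "rz": 0},
    {"dx": -4, "dy": 22, "dz": 73, "rx": 0, "ry": 0, "rz": 2},
    {"dx": -10, "dy": 55, "dz": 73, "rx": 0, "ry": 0, "rz": 5},
    {"dx": -16, "dy": 90, "dz": 73, "rx": 0, "ry": 0, "rz": 8},
  ],
)

```text
clock: 13.45
tcp_pos: [0.5163, 0.101, 0.1819]
orientation: [2.039, 2.385, 0.004]
contact_force: [0.3, -0.1, -2.1]
grip_width: 0.0125
gripper_force: 98.5
```

>>> send_rows(
  deltas=[
    {"dx": -6, "dy": 35, "dz": 0, "rx": 0, "ry": 0, "rz": 0},
    {"dx": -12, "dy": 70, "dz": 0, "rx": 0, "ry": 0, "rz": 0},
    {"dx": -18, "dy": 105, "dz": 0, "rx": 0, "ry": 0, "rz": 0},
    {"dx": -24.5, "dy": 130, "dz": 0, "rx": 0, "ry": 0, "rz": 0},
    {"dx": -24.5, "dy": 138, "dz": 0, "rx": 0, "ry": 0, "rz": 0},
  ],
)

```text
clock: 13.87
tcp_pos: [0.4885, 0.2448, 0.1809]
orientation: [-2.031, -2.395, -0.005]
contact_force: [-0.7, 0.5, -0.2]
grip_width: 0.0127
gripper_force: 98.6
```

>>> send_rows(
  deltas=[
    {"dx": 0, "dy": 0, "dz": -10, "rx": 0, "ry": 0, "rz": 0},
    {"dx": 0, "dy": 0, "dz": -25, "rx": 0, "ry": 0, "rz": 0},
    {"dx": 0, "dy": 0, "dz": -35, "rx": 0, "ry": 0, "rz": 0},
    {"dx": 0, "dy": 0, "dz": -40, "rx": 0, "ry": 0, "rz": 0},
    {"dx": 0, "dy": 0, "dz": -40, "rx": 0, "ry": 0, "rz": 0},
  ],
)

```text
clock: 14.28
tcp_pos: [0.4902, 0.2372, 0.1378]
orientation: [-2.042, -2.387, 0.005]
contact_force: [0.0, -0.2, -0.2]
grip_width: 0.0126
gripper_force: 98.5
```

Run:
```python
from h import *
f=grab('side'); s=r.get_obs();t=np.array(s['tcp_pos']);print(t,s['orientation'],s['clock'])
f=grab('top')
f=grab('side'); s=r.get_obs();t=np.array(s['tcp_pos']);print(t)
u,v=proj(f,t);u0,v0=int(u)-40,int(v)-20;print(u0,v0,proj(f,[t[0],t[1],.09]))
cv2.imwrite('pics/a5.png',cv2.resize(f['frame'][v0:v0+60,u0:u0+80],(800,600),interpolation=cv2.INTER_CUBIC))
```

```text
[0.49054305 0.2377988  0.13864977] [-2.04136086 -2.38751239  0.00264329] 14.3333
[0.4910499  0.23878136 0.1396913 ]
175 231 (np.float64(216.8484481508549), np.float64(275.5296461665445))
```

View pics/a5.png

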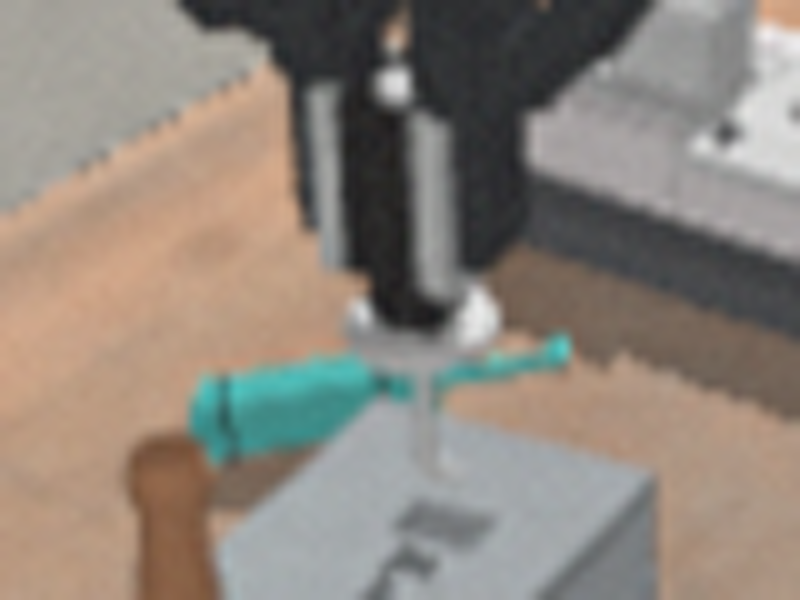

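The shank foot is at (430,470) with the toe to its right, and the hole is at (445,522), so the toe lines up. I lower with force checks.

>>> send_rows(
  deltas=[
    {"dx": 0, "dy": 0, "dz": -3, "rx": 0, "ry": 0, "rz": 0},
    {"dx": 0, "dy": 0, "dz": -6, "rx": 0, "ry": 0, "rz": 0},
    {"dx": 0, "dy": 0, "dz": -9, "rx": 0, "ry": 0, "rz": 0},
    {"dx": 0, "dy": 0, "dz": -11, "rx": 0, "ry": 0, "rz": 0},
    {"dx": 0, "dy": 0, "dz": -12, "rx": 0, "ry": 0, "rz": 0},
  ],
)

```text
clock: 14.85
tcp_pos: [0.4904, 0.2391, 0.1269]
orientation: [-2.04, -2.389, 0.001]
contact_force: [-0.6, 0.4, 0.3]
grip_width: 0.0125
gripper_force: 98.5
```

>>> send_rows(
  deltas=[
    {"dx": 0, "dy": 0, "dz": -3, "rx": 0, "ry": 0, "rz": 0},
    {"dx": 0, "dy": 0, "dz": -6, "rx": 0, "ry": 0, "rz": 0},
    {"dx": 0, "dy": 0, "dz": -9, "rx": 0, "ry": 0, "rz": 0},
    {"dx": 0, "dy": 0, "dz": -12, "rx": 0, "ry": 0, "rz": 0},
    {"dx": 0, "dy": 0, "dz": -12, "rx": 0, "ry": 0, "rz": 0},
  ],
)

```text
clock: 15.27
tcp_pos: [0.4902, 0.2389, 0.1146]
orientation: [-2.039, -2.389, 0.002]
contact_force: [-0.4, -0.4, -0.5]
grip_width: 0.0126
gripper_force: 98.5
```

Through the hole. I lower the last part.

>>> send_rows(
  deltas=[
    {"dx": 0, "dy": 0, "dz": -3, "rx": 0, "ry": 0, "rz": 0},
    {"dx": 0, "dy": 0, "dz": -6, "rx": 0, "ry": 0, "rz": 0},
    {"dx": 0, "dy": 0, "dz": -9, "rx": 0, "ry": 0, "rz": 0},
    {"dx": 0, "dy": 0, "dz": -11, "rx": 0, "ry": 0, "rz": 0},
    {"dx": 0, "dy": 0, "dz": -12, "rx": 0, "ry": 0, "rz": 0},
  ],
)

```text
clock: 15.68
tcp_pos: [0.4904, 0.239, 0.1029]
orientation: [-2.04, -2.389, 0.001]
contact_force: [0.4, -0.1, -2.2]
grip_width: 0.0126
gripper_force: 98.5
```

>>> send_rows(
  deltas=[
    {"dx": 0, "dy": 0, "dz": -0.5, "rx": 0, "ry": 0, "rz": 0},
    {"dx": 0, "dy": 0, "dz": -1, "rx": 0, "ry": 0, "rz": 0},
    {"dx": 0, "dy": 0, "dz": -1, "rx": 0, "ry": 0, "rz": 0},
  ],
)

```text
clock: 15.93
tcp_pos: [0.4906, 0.2392, 0.1023]
orientation: [2.04, 2.389, 0.0]
contact_force: [0.5, 0.8, -1.0]
grip_width: 0.0126
gripper_force: 98.5
```

>>> send_rows(
  deltas=[
    {"dx": 0, "dy": 0, "dz": -0.5, "rx": 0, "ry": 0, "rz": 0},
    {"dx": 0, "dy": 0, "dz": -1, "rx": 0, "ry": 0, "rz": 0},
    {"dx": 0, "dy": 0, "dz": -1, "rx": 0, "ry": 0, "rz": 0},
  ],
)

```text
clock: 16.18
tcp_pos: [0.4906, 0.2392, 0.1013]
orientation: [2.04, 2.389, 0.0]
contact_force: [0.1, -0.6, -1.3]
grip_width: 0.0128
gripper_force: 98.5
```

>>> send_rows(
  deltas=[
    {"dx": 0, "dy": 0, "dz": -0.5, "rx": 0, "ry": 0, "rz": 0},
    {"dx": 0, "dy": 0, "dz": -1, "rx": 0, "ry": 0, "rz": 0},
    {"dx": 0, "dy": 0, "dz": -1, "rx": 0, "ry": 0, "rz": 0},
  ],
)

```text
clock: 16.43
tcp_pos: [0.4906, 0.2392, 0.1007]
orientation: [2.04, 2.389, 0.0]
contact_force: [-0.5, -1.4, 4.3]
grip_width: 0.013
gripper_force: 99.3
```

>>> send_rows(
  deltas=[
    {"dx": 0, "dy": 0, "dz": -0.5, "rx": 0, "ry": 0, "rz": 0},
    {"dx": 0, "dy": 0, "dz": -1, "rx": 0, "ry": 0, "rz": 0},
    {"dx": 0, "dy": 0, "dz": -1, "rx": 0, "ry": 0, "rz": 0},
  ],
)

```text
clock: 16.68
tcp_pos: [0.4907, 0.2392, 0.1006]
orientation: [2.039, 2.389, -0.0]
contact_force: [-4.4, -2.8, 14.7]
grip_width: 0.0126
gripper_force: 100.8
```

>>> send_rows(
  deltas=[
    {"dx": 0, "dy": 0, "dz": 1, "rx": 0, "ry": 0, "rz": 0},
    {"dx": 0, "dy": 0, "dz": 1, "rx": 0, "ry": 0, "rz": 0},
  ],
)

```text
clock: 16.85
tcp_pos: [0.4908, 0.2393, 0.1007]
orientation: [2.04, 2.389, 0.001]
contact_force: [-1.4, -1.5, 6.3]
grip_width: 0.0125
gripper_force: 99.3
```

>>> send_rows(
  deltas=[
    {"dx": 0, "dy": 0, "dz": 0, "rx": 0, "ry": 0, "rz": 0},
    {"dx": 0, "dy": 0, "dz": 0, "rx": 0, "ry": 0, "rz": 0},
    {"dx": 0, "dy": 0, "dz": 0, "rx": 0, "ry": 0, "rz": 0},
    {"dx": 0, "dy": 0, "dz": 0, "rx": 0, "ry": 0, "rz": 0},
  ],
  jaw=46,
)

```text
clock: 17.18
tcp_pos: [0.4905, 0.2391, 0.1001]
orientation: [-2.04, -2.389, 0.0]
contact_force: [-0.3, -0.5, 0.3]
grip_width: 0.0461
gripper_force: 0.0
```

>>> send_rows(
  deltas=[
    {"dx": 0, "dy": 0, "dz": 10, "rx": 0, "ry": 0, "rz": 0},
    {"dx": 0, "dy": 0, "dz": 30, "rx": 0, "ry": 0, "rz": 0},
    {"dx": 0, "dy": 0, "dz": 60, "rx": 0, "ry": 0, "rz": 0},
    {"dx": 0, "dy": 0, "dz": 90, "rx": 0, "ry": 0, "rz": 0},
    {"dx": 0, "dy": 0, "dz": 100, "rx": 0, "ry": 0, "rz": 0},
  ],
)

```text
clock: 17.6
tcp_pos: [0.4921, 0.2407, 0.2051]
orientation: [2.038, 2.388, 0.009]
contact_force: [0.4, 0.5, -0.1]
grip_width: 0.046
gripper_force: 0.0
```

Run:
```python
from h import *
f=grab('side'); s=r.get_obs();print(s['tcp_pos'],s['orientation'],s['clock'])
C=cloud(f);X,Y,Z=C[...,0],C[...,1],C[...,2]
m=(abs(X-.4895)<.02)&(abs(Y-.239)<.02)
for a,b in((.095,.11),(.11,.13),(.12,.13),(.0765,.082)):
    k=m&(Z>a)&(Z<b);print(a,k.sum(),C[k].mean(0)*1e3)
def rect(P): return cv2.minAreaRect((P[:,:2]*1e3).astype(np.float32))
f=grab('top');C=cloud(f);X,Y,Z=C[...,0],C[...,1],C[...,2]
k=(abs(X-.607)<.04)&(abs(Y-.013)<.03)&(Z>.047)&(Z<.07);print('neck',k.sum(),rect(C[k]),C[k].mean(0))
for v in range(206,228): print(v,np.round(Z[v,279:287]*1e3).astype(int))
```

```text
[0.49255838 0.24082015 0.20537464] [2.03773524 2.38714924 0.01071569] 17.65
0.095 69 [487.86972192 242.40939024 102.43333687]
0.11 104 [488.28878842 241.23923104 119.90344045]
0.12 56 [488.75789317 240.60450945 124.30707775]
0.0765 84 [487.52420807 243.56914774  79.01987712]
neck 77 ((606.6636352539062, 13.08900260925293), (31.796363830566406, 18.14752960205078), 1.4578264951705933) [0.60671202 0.0130547  0.05313283]
206 [30 37 30 24 31 29 34 30]
207 [32 29 30 26 21 27 35 30]
208 [26 29 31 28 27 24 32 33]
209 [34 26 32 18 23 30 31 41]
210 [  34   33   28   27   28   28 1457   28]
211 [32 34 27 25 24 20 38 35]
212 [32 29 40 20 36 30 27 33]
213 [34 33 30 28 26 30 34 35]
214 [34 30 36 28 26 23 30 33]
215 [31 31 34 23 27 34 38 33]
216 [32 30 34 24 26 25 35 30]
217 [36 36 28 25 24 33 29 33]
218 [27 33 33 25 35 25 30 36]
219 [30 36 30 24 22 17 37 36]
220 [38 29 29  8 18 13 33 31]
221 [31 27 32 17 10 16 29 30]
222 [35 41 31 10 12 13 35 33]
223 [33 35 33 26 25 25 33 36]
224 [36 32 30 26 24 25 31 30]
225 [28 34 35 25 27 28 34 35]
226 [32 27 36 36 33 26 32 36]
227 [32 28 36 30 35 30 33 35]
```

Run:
```python
from h import *
s=r.get_obs();print(np.round(s['joints'],2),s['tcp_pos'])
```

```text
[-0.06  0.38 -0.63  1.87  0.27  0.97 -0.65] [0.49187907 0.24007746 0.20310469]
```

>>> send_rows(
  deltas=[
    {"dx": 8, "dy": -15, "dz": 0, "rx": 0, "ry": 0, "rz": 5.5},
    {"dx": 16, "dy": -30, "dz": 0, "rx": 0, "ry": 0, "rz": 11},
    {"dx": 24, "dy": -45, "dz": 0, "rx": 0, "ry": 0, "rz": 16.5},
    {"dx": 32, "dy": -60, "dz": 0, "rx": 0, "ry": 0, "rz": 22},
    {"dx": 40, "dy": -75, "dz": 0, "rx": 0, "ry": 0, "rz": 27.5},
  ],
)

```text
clock: 18.12
tcp_pos: [0.53, 0.163, 0.1989]
orientation: [-1.406, -2.808, 0.003]
contact_force: [0.6, -0.3, 0.3]
grip_width: 0.0462
gripper_force: 0.0
```

>>> send_rows(
  deltas=[
    {"dx": 8, "dy": -15, "dz": 0, "rx": 0, "ry": 0, "rz": 5.5},
    {"dx": 16, "dy": -30, "dz": 0, "rx": 0, "ry": 0, "rz": 11},
    {"dx": 24, "dy": -45, "dz": 0, "rx": 0, "ry": 0, "rz": 16.5},
    {"dx": 32, "dy": -60, "dz": 0, "rx": 0, "ry": 0, "rz": 22},
    {"dx": 40, "dy": -75, "dz": 0, "rx": 0, "ry": 0, "rz": 27.5},
  ],
)

```text
clock: 18.53
tcp_pos: [0.57, 0.088, 0.1988]
orientation: [-0.698, -3.061, 0.001]
contact_force: [0.2, 0.9, -0.7]
grip_width: 0.0463
gripper_force: 0.0
```

>>> send_rows(
  deltas=[
    {"dx": 8, "dy": -15, "dz": 0, "rx": 0, "ry": 0, "rz": 5.5},
    {"dx": 16, "dy": -30, "dz": 0, "rx": 0, "ry": 0, "rz": 11},
    {"dx": 24, "dy": -45, "dz": 0, "rx": 0, "ry": 0, "rz": 16.5},
    {"dx": 32, "dy": -60, "dz": 0, "rx": 0, "ry": 0, "rz": 22},
    {"dx": 36, "dy": -76, "dz": 0, "rx": 0, "ry": 0, "rz": 27},
  ],
)

```text
clock: 18.95
tcp_pos: [0.6065, 0.0123, 0.1987]
orientation: [0.036, -3.139, -0.001]
contact_force: [-0.2, 0.0, -0.7]
grip_width: 0.0462
gripper_force: 0.0
```

>>> send_rows(
  deltas=[
    {"dx": 0, "dy": 0, "dz": -20, "rx": 0, "ry": 0, "rz": 0},
    {"dx": 0, "dy": 0, "dz": -50, "rx": 0, "ry": 0, "rz": 0},
    {"dx": 0, "dy": 0, "dz": -80, "rx": 0, "ry": 0, "rz": 0},
    {"dx": 0, "dy": 0, "dz": -100, "rx": 0, "ry": 0, "rz": 0},
    {"dx": 0, "dy": 0, "dz": -100, "rx": 0, "ry": 0, "rz": 0},
  ],
)

```text
clock: 19.37
tcp_pos: [0.6025, 0.0122, 0.0945]
orientation: [0.029, -3.132, 0.001]
contact_force: [-0.8, -0.2, -0.9]
grip_width: 0.046
gripper_force: 0.0
```

Run:
```python
from h import *
for i in range(3):
    f=grab('side'); s=r.get_obs()
t=np.array(s['tcp_pos']);o=s['orientation'];print(t,o,2*np.degrees(np.arctan2(o[1],o[0])),s['clock'],np.round(s['joints'],2))
u,v=proj(f,t);u0,v0=int(u)-40,int(v)-20
cv2.imwrite('pics/a6.png',cv2.resize(f['frame'][v0:v0+60,u0:u0+80],(800,600),interpolation=cv2.INTER_CUBIC))
```

```text
[0.60672976 0.01359982 0.10067049] [-2.87821227e-02  3.14145815e+00  9.12521942e-04] 181.04986151794915 19.5167 [ 0.44  0.66 -0.77  1.8   0.57  0.92  1.  ]
```

View pics/a6.png

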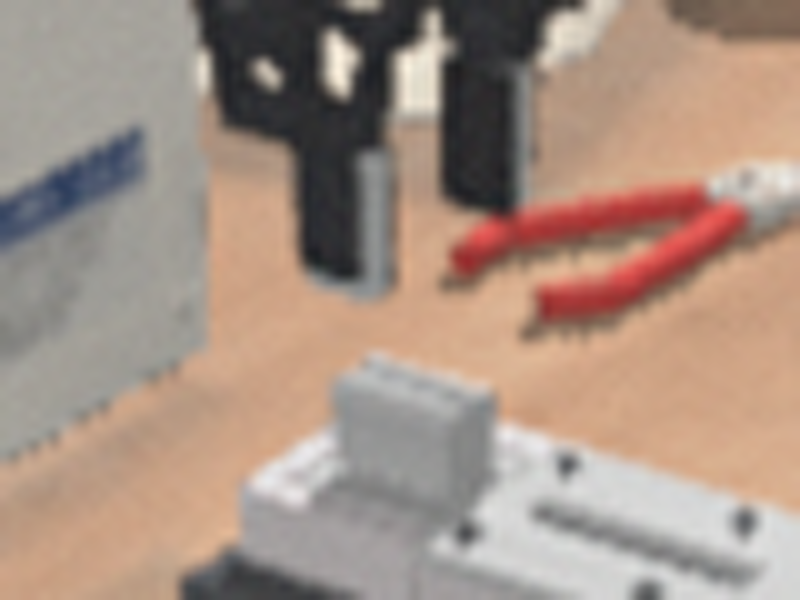

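The fingers at (345,220) and (490,140) stand either side of the neck (415,440). I descend and grip the neck.

>>> send_rows(
  deltas=[
    {"dx": 0, "dy": 0, "dz": -15, "rx": 0, "ry": 0, "rz": 0},
    {"dx": 0, "dy": 0, "dz": -30, "rx": 0, "ry": 0, "rz": 0},
    {"dx": 0, "dy": 0, "dz": -42, "rx": 0, "ry": 0, "rz": 0},
    {"dx": 0, "dy": 0, "dz": -49, "rx": 0, "ry": 0, "rz": 0},
    {"dx": 0, "dy": 0, "dz": -52, "rx": 0, "ry": 0, "rz": 0},
  ],
)

```text
clock: 19.93
tcp_pos: [0.6056, 0.0129, 0.0466]
orientation: [0.028, -3.139, 0.0]
contact_force: [-0.4, 0.7, 0.5]
grip_width: 0.0461
gripper_force: 0.0
```

>>> send_rows(
  deltas=[
    {"dx": 0, "dy": 0, "dz": -1, "rx": 0, "ry": 0, "rz": 0},
    {"dx": 0, "dy": 0, "dz": -1, "rx": 0, "ry": 0, "rz": 0},
    {"dx": 0, "dy": 0, "dz": -1, "rx": 0, "ry": 0, "rz": 0},
  ],
  jaw=25,
  newtons=40,
)

```text
clock: 20.18
tcp_pos: [0.607, 0.0133, 0.0478]
orientation: [-0.028, 3.141, 0.0]
contact_force: [0.2, 0.5, 0.3]
grip_width: 0.025
gripper_force: 0.0
```

>>> send_rows(
  deltas=[
    {"dx": 0, "dy": 0, "dz": 0, "rx": 0, "ry": 0, "rz": 0},
    {"dx": 0, "dy": 0, "dz": 0, "rx": 0, "ry": 0, "rz": 0},
    {"dx": 0, "dy": 0, "dz": 0, "rx": 0, "ry": 0, "rz": 0},
  ],
  jaw=12,
)

```text
clock: 20.43
tcp_pos: [0.6071, 0.0133, 0.048]
orientation: [-0.028, 3.14, 0.0]
contact_force: [-1.4, 0.4, 3.4]
grip_width: 0.0191
gripper_force: 40.6
```

Gripped. I lift gently, checking the force.

>>> send_rows(
  deltas=[
    {"dx": 0, "dy": 0, "dz": 0.5, "rx": 0, "ry": 0, "rz": 0},
    {"dx": 0, "dy": 0, "dz": 1, "rx": 0, "ry": 0, "rz": 0},
    {"dx": 0, "dy": 0, "dz": 1.5, "rx": 0, "ry": 0, "rz": 0},
    {"dx": 0, "dy": 0, "dz": 2, "rx": 0, "ry": 0, "rz": 0},
  ],
  newtons=60,
)

```text
clock: 20.77
tcp_pos: [0.6061, 0.0129, 0.0489]
orientation: [0.028, -3.14, 0.0]
contact_force: [0.1, -0.3, -1.7]
grip_width: 0.0187
gripper_force: 58.6
```

>>> send_rows(
  deltas=[
    {"dx": 0, "dy": 0, "dz": 1, "rx": 0, "ry": 0, "rz": 0},
    {"dx": 0, "dy": 0, "dz": 2, "rx": 0, "ry": 0, "rz": 0},
    {"dx": 0, "dy": 0, "dz": 2, "rx": 0, "ry": 0, "rz": 0},
  ],
)

```text
clock: 21.02
tcp_pos: [0.6066, 0.0132, 0.0514]
orientation: [0.028, -3.141, -0.0]
contact_force: [-0.4, 0.1, -1.6]
grip_width: 0.0182
gripper_force: 58.6
```

>>> send_rows(
  deltas=[
    {"dx": 0, "dy": 0, "dz": 4, "rx": 0, "ry": 0, "rz": 0},
    {"dx": 0, "dy": 0, "dz": 8, "rx": 0, "ry": 0, "rz": 0},
    {"dx": 0, "dy": 0, "dz": 12, "rx": 0, "ry": 0, "rz": 0},
    {"dx": 0, "dy": 0, "dz": 17, "rx": 0, "ry": 0, "rz": 0},
    {"dx": 0, "dy": 0, "dz": 22, "rx": 0, "ry": 0, "rz": 0},
  ],
)

```text
clock: 21.43
tcp_pos: [0.6066, 0.0132, 0.074]
orientation: [-0.028, 3.141, -0.0]
contact_force: [-0.2, -0.6, -2.4]
grip_width: 0.0185
gripper_force: 58.7
```

>>> send_rows(
  deltas=[
    {"dx": 0, "dy": 0, "dz": 12, "rx": 0, "ry": 0, "rz": 0},
    {"dx": 0, "dy": 0, "dz": 25, "rx": 0, "ry": 0, "rz": 0},
    {"dx": 0, "dy": 0, "dz": 37, "rx": 0, "ry": 0, "rz": 0},
    {"dx": -6, "dy": -10, "dz": 47, "rx": 0, "ry": 0, "rz": 0},
    {"dx": -16, "dy": -28, "dz": 47, "rx": 0, "ry": 0, "rz": 0},
  ],
)

```text
clock: 21.85
tcp_pos: [0.593, -0.0116, 0.1243]
orientation: [-0.034, 3.135, 0.004]
contact_force: [1.1, 0.3, -2.1]
grip_width: 0.0185
gripper_force: 58.9
```

>>> send_rows(
  deltas=[
    {"dx": -12, "dy": -21, "dz": 0, "rx": 0, "ry": 0, "rz": -1},
    {"dx": -26, "dy": -44, "dz": 0, "rx": 0, "ry": 0, "rz": -2},
    {"dx": -40, "dy": -67, "dz": 0, "rx": 0, "ry": 0, "rz": -3},
    {"dx": -54, "dy": -90, "dz": 0, "rx": 0, "ry": 0, "rz": -4},
    {"dx": -68, "dy": -113, "dz": 0, "rx": 0, "ry": 0, "rz": -5},
  ],
)

```text
clock: 22.27
tcp_pos: [0.5223, -0.1288, 0.1216]
orientation: [0.11, 3.138, -0.001]
contact_force: [0.2, -0.8, -1.5]
grip_width: 0.0184
gripper_force: 58.8
```

>>> send_rows(
  deltas=[
    {"dx": -12, "dy": -21, "dz": 0, "rx": 0, "ry": 0, "rz": 0},
    {"dx": -24, "dy": -42, "dz": 0, "rx": 0, "ry": 0, "rz": 0},
    {"dx": -33, "dy": -58, "dz": 0, "rx": 0, "ry": 0, "rz": 0},
    {"dx": -36, "dy": -63, "dz": 0, "rx": 0, "ry": 0, "rz": 0},
    {"dx": -36, "dy": -63, "dz": 0, "rx": 0, "ry": 0, "rz": 0},
  ],
)

```text
clock: 22.68
tcp_pos: [0.4861, -0.1926, 0.1211]
orientation: [0.114, 3.139, -0.002]
contact_force: [0.6, 1.2, -3.2]
grip_width: 0.0181
gripper_force: 58.9
```

Run:
```python
from h import *
for i in range(2): f=grab('side')
s=r.get_obs();t=np.array(s['tcp_pos']);print(t,s['orientation'],s['contact_force'],s['gripper_force'],s['clock'])
u,v=proj(f,t);u0,v0=int(u)-60,int(v)-35
cv2.imwrite('pics/a7.png',cv2.resize(f['frame'][v0:v0+90,u0:u0+120],(800,600),interpolation=cv2.INTER_CUBIC))
```

```text
[ 0.48748583 -0.18986822  0.1211115 ] [1.07830851e-01 3.13809412e+00 5.49528174e-04] [ 1.08155644 -0.00852743 -1.77737416] 58.88649299740791 22.7833
```

View pics/a7.png

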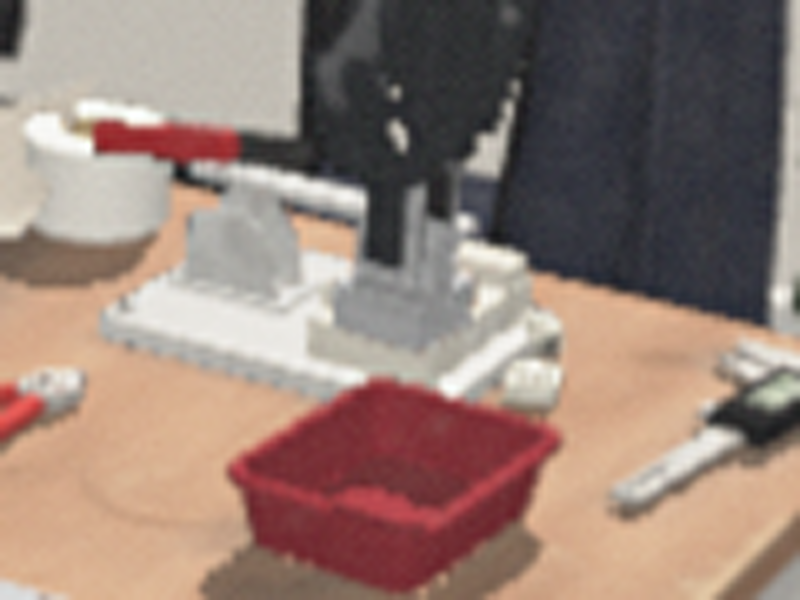

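The insert is held upright at (400,310), above the empty tray at (395,480). I lower it.

>>> send_rows(
  deltas=[
    {"dx": 0, "dy": 0, "dz": -12, "rx": 0, "ry": 0, "rz": 0},
    {"dx": 0, "dy": 0, "dz": -28, "rx": 0, "ry": 0, "rz": 0},
    {"dx": 0, "dy": 0, "dz": -44, "rx": 0, "ry": 0, "rz": 0},
    {"dx": 0, "dy": 0, "dz": -58, "rx": 0, "ry": 0, "rz": 0},
    {"dx": 0, "dy": 0, "dz": -66, "rx": 0, "ry": 0, "rz": 0},
  ],
)

```text
clock: 23.2
tcp_pos: [0.4861, -0.1893, 0.0522]
orientation: [-0.106, -3.138, -0.002]
contact_force: [-0.4, 0.5, -3.0]
grip_width: 0.0187
gripper_force: 58.8
```

>>> send_rows(
  deltas=[
    {"dx": 0, "dy": 0, "dz": -4, "rx": 0, "ry": 0, "rz": 0},
    {"dx": 0, "dy": 0, "dz": -8, "rx": 0, "ry": 0, "rz": 0},
    {"dx": 0, "dy": 0, "dz": -12, "rx": 0, "ry": 0, "rz": 0},
    {"dx": 0, "dy": 0, "dz": -13, "rx": 0, "ry": 0, "rz": 0},
    {"dx": 0, "dy": 0, "dz": -13, "rx": 0, "ry": 0, "rz": 0},
  ],
)

```text
clock: 23.62
tcp_pos: [0.4868, -0.1909, 0.0414]
orientation: [0.109, 3.139, -0.0]
contact_force: [0.2, 1.6, -2.2]
grip_width: 0.0185
gripper_force: 58.8
```

>>> send_rows(
  deltas=[
    {"dx": 0, "dy": 0, "dz": -0.5, "rx": 0, "ry": 0, "rz": 0},
    {"dx": 0, "dy": 0, "dz": -1, "rx": 0, "ry": 0, "rz": 0},
    {"dx": 0, "dy": 0, "dz": -1.5, "rx": 0, "ry": 0, "rz": 0},
    {"dx": 0, "dy": 0, "dz": -1.5, "rx": 0, "ry": 0, "rz": 0},
  ],
)

```text
clock: 23.95
tcp_pos: [0.4866, -0.1909, 0.04]
orientation: [0.109, 3.139, -0.0]
contact_force: [0.3, -0.6, -2.2]
grip_width: 0.0181
gripper_force: 58.8
```

>>> send_rows(
  deltas=[
    {"dx": 0, "dy": 0, "dz": -0.5, "rx": 0, "ry": 0, "rz": 0},
    {"dx": 0, "dy": 0, "dz": -1, "rx": 0, "ry": 0, "rz": 0},
    {"dx": 0, "dy": 0, "dz": -1, "rx": 0, "ry": 0, "rz": 0},
  ],
)

```text
clock: 24.2
tcp_pos: [0.4865, -0.1909, 0.0387]
orientation: [-0.109, -3.14, -0.0]
contact_force: [-0.3, -0.7, -2.1]
grip_width: 0.0187
gripper_force: 58.8
```

>>> send_rows(
  deltas=[
    {"dx": 0, "dy": 0, "dz": -0.5, "rx": 0, "ry": 0, "rz": 0},
    {"dx": 0, "dy": 0, "dz": -1, "rx": 0, "ry": 0, "rz": 0},
    {"dx": 0, "dy": 0, "dz": -1, "rx": 0, "ry": 0, "rz": 0},
  ],
)

```text
clock: 24.45
tcp_pos: [0.4866, -0.1909, 0.0385]
orientation: [-0.109, -3.139, 0.001]
contact_force: [-2.7, 1.1, 7.9]
grip_width: 0.0184
gripper_force: 60.2
```

>>> send_rows(
  deltas=[
    {"dx": 0, "dy": 0, "dz": 0.7, "rx": 0, "ry": 0, "rz": 0},
    {"dx": 0, "dy": 0, "dz": 0.7, "rx": 0, "ry": 0, "rz": 0},
  ],
)

```text
clock: 24.62
tcp_pos: [0.4867, -0.1909, 0.0386]
orientation: [0.109, 3.139, -0.0]
contact_force: [0.3, 0.3, -2.9]
grip_width: 0.0184
gripper_force: 58.8
```

>>> send_rows(
  deltas=[
    {"dx": 0, "dy": 0, "dz": 0, "rx": 0, "ry": 0, "rz": 0},
    {"dx": 0, "dy": 0, "dz": 0, "rx": 0, "ry": 0, "rz": 0},
    {"dx": 0, "dy": 0, "dz": 0, "rx": 0, "ry": 0, "rz": 0},
    {"dx": 0, "dy": 0, "dz": 0, "rx": 0, "ry": 0, "rz": 0},
  ],
  jaw=38,
)

```text
clock: 24.95
tcp_pos: [0.4867, -0.1908, 0.0385]
orientation: [0.109, 3.139, 0.0]
contact_force: [0.5, 2.1, 0.5]
grip_width: 0.0379
gripper_force: 0.0
```

>>> send_rows(
  deltas=[
    {"dx": 0, "dy": 0, "dz": 8, "rx": 0, "ry": 0, "rz": 0},
    {"dx": 0, "dy": 0, "dz": 25, "rx": 0, "ry": 0, "rz": 0},
    {"dx": 0, "dy": 0, "dz": 50, "rx": 0, "ry": 0, "rz": 0},
    {"dx": 0, "dy": 0, "dz": 80, "rx": 0, "ry": 0, "rz": 0},
    {"dx": 0, "dy": 0, "dz": 110, "rx": 0, "ry": 0, "rz": 0},
  ],
)

```text
clock: 25.37
tcp_pos: [0.4862, -0.1904, 0.1499]
orientation: [-0.108, -3.139, -0.001]
contact_force: [0.7, -0.6, 0.7]
grip_width: 0.0381
gripper_force: 0.0
```

>>> send_rows(
  deltas=[
    {"dx": 0, "dy": -30, "dz": 20, "rx": 0, "ry": 0, "rz": 0},
    {"dx": 0, "dy": -60, "dz": 40, "rx": 0, "ry": 0, "rz": 0},
    {"dx": 0, "dy": -90, "dz": 60, "rx": 0, "ry": 0, "rz": 0},
    {"dx": 0, "dy": -110, "dz": 60, "rx": 0, "ry": 0, "rz": 0},
    {"dx": 0, "dy": -110, "dz": 60, "rx": 0, "ry": 0, "rz": 0},
  ],
)

```text
clock: 25.78
tcp_pos: [0.4862, -0.3068, 0.2101]
orientation: [0.12, 3.137, -0.005]
contact_force: [-0.7, -0.9, -0.9]
grip_width: 0.0381
gripper_force: 0.0
```

Run:
```python
from h import *
f=grab('side');g=grab('top');s=r.get_obs();print(s['tcp_pos'],s['contact_force'],s['clock'])
a=cv2.resize(f['frame'][190:340,150:370],(800,545),interpolation=cv2.INTER_CUBIC)
cv2.imwrite('pics/a8.png',a)
C=cloud(g);X,Y,Z=C[...,0],C[...,1],C[...,2]
k=(abs(X-.487)<.03)&(abs(Y+.191)<.04)&(Z>.038);print('neck in tray',k.sum(),C[k].mean(0),C[k].std(0))
k=(abs(X-.4895)<.02)&(abs(Y-.239)<.02)&(Z>.115)&(Z<.13);print('handle',C[k].mean(0))
```

```text
[ 0.48617518 -0.30130447  0.20876171] [1.28481427 0.08632031 0.01792289] 25.8833
neck in tray 78 [ 0.48640558 -0.18897338  0.04422209] [0.01002081 0.00604157 0.00271808]
handle [0.48931731 0.23868342 0.12444167]
```

View pics/a8.png

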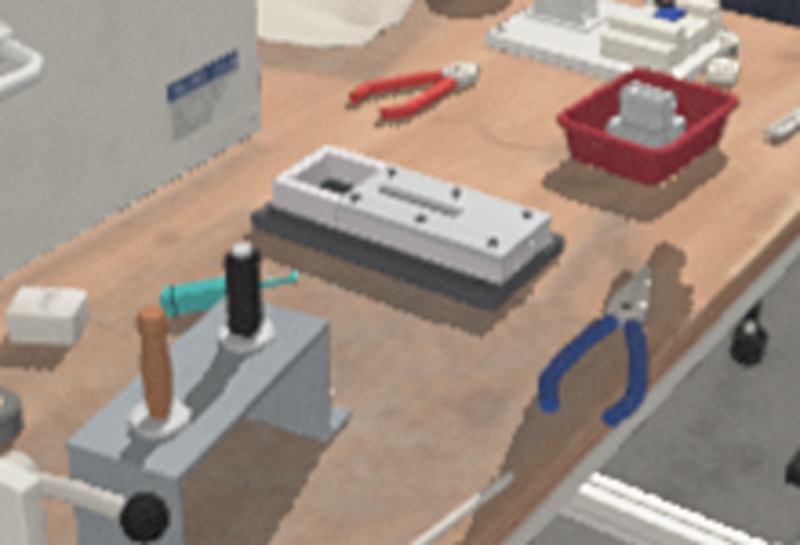

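The insert stands upright in the tray at (648,115), the black pick hangs in the rack at (243,290), and the pocket at (335,185) is empty. The other items look undisturbed.

```bash
python3 -c "
from bench import r
print(r.hand_in())"
```

```text
the job is handed in; nothing more can be done
None
```

I drew the key back close to its stop, hung the hook pick back in the rack, stood the insert upright in the parts tray, and handed the job in at about 26 s on the robot's clock.

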